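# Put the balls of the wooden track game away

## Robot

A 6-joint arm with a two-finger parallel gripper is mounted at the origin on the work surface. World frame = base frame: x ahead of the robot, y to its left, z up, the work surface at z = 0. Lengths are in m, angles in rad, forces in N, time in s.
With the tool pointing down it reaches from about 0.225 to 0.875 m from the base axis. Payload 3.4 kg.
Tool frame: the origin (TCP) lies between the finger pads; the fingertips stand 11 mm ahead of it and the grasp point (between the pads) lies 8 mm behind it (tips_ahead is the distance from the TCP to the fingertips, in m); z points along the fingers, x is the direction in which the jaws open and shut, and the axes are right-handed (so a half turn about z gives the same grasp; the last joint's range is limited). The gripper opens to 85 mm and grips with 20 to 120 N. Pads are 22 mm wide; open, the fingers measure 114 mm over their backs; the gripper's body (76 mm by 85 mm) begins 54 mm behind the grasp point. The pads swing forward as they close: fully open they stand 13 mm farther back than shut.
Start: joints at [-1.434, 0.276, 1.505, -0, 1.361, -0.121], TCP at [0.147, -0.556, 0.242] pointing down, gripper open.
Joint ranges: [-2.89, 2.89], [-0.75, 2.08], [0.22, 2.7], [-1.18, 4.32], [0.11, 2.71], [-2.7, 2.7]. Speed limits (rad/s): [2.57, 2.57, 3.14, 3.14, 3.14, 3.14].

## Interface

Orientations are given as a unit quaternion [w, x, y, z].
In Python, from rig import get_state, get_image, sign_off, masks_of, tips_ahead gives the robot as it stands.
- The arm moves only by the tool play_rows, never from a script. Its argument "series" is a list of rows, each an object of numbers: "fingers": the closure, from -1 (fully open) to 1 (shut); "dx", "dy", "dz": the shift along the world's x, y, z in mm; "turn": the turn about the world's z in rad. A call has 1 to 20 rows; each row shifts and turns the pose as measured when the row begins; what a row does not reach is not made up. A row lasts 1/12 s, in which the tool goes at most 41.7 mm and 7.16 degrees, less where a joint would pass 70% of its speed; a pose out of reach is approached as far as the arm can. A call with a gripper value outside its range is refused whole. The fingers move at their own pace and stop on an object; "squeeze" is the grip in N (left out, the last holds). Time passes only in rows, so rows that do not move let the fingers close. It gives the time, the measured TCP pose, the force and the opening at its end, in the units of the state.
- get_state(): the state, without advancing time (a new reading comes with each control period).
- get_image(name): name is "side" or "top"; returns a dict with "pixels" (420x560x3 uint8, red, green, blue), "vfov" (degrees; the focal length in pixels is half the picture's height over the tangent of half this angle, whatever the lens; pixels are square), "cx", "cy" (the principal point, pixels), "rvec" (rotation vector, rad) and "tvec" (3), from world to camera coordinates, as OpenCV has them. Camera axes: x right, y down, z forward; pixel columns grow to the right and rows downward; lengths in m; the calibration is good to about 2 mm. A picture is of the moment at which its call begins. There is no depth.
- sign_off(): hands the job in, once; it reports no verdict.
Trained networks look in a picture, given as the dict that the camera call returned (one of the last four; its "shot" number tells which), for a name from the list of things; names that differ only in an ending like _2 or _b are one class to them, and where a whole thing is asked for, a point or a joint stands for the part that bears it (a point fixed in the world has none). Each returns a list of dicts, best first, with "p" (0 to 1); they miss things now and then, are a little off and sometimes report something else, mostly with a low value. They report only what shows in the picture. A call takes as long as a camera call. They do not tell look-alikes from the thing itself.
- masks_of(picture, label): "region" (420x560 bool, what is visible of it) and "xy" ([column, row] in pixels, amid what is visible of it).
The state is a dict: "clock": time; "qpos": joint angles; "qd": joint speeds; "effort": joint torques, N m; "position": TCP position; "ee_rot": TCP orientation; "contact_force": force on the tool from outside, world axes, zero at the start; "moment": the same for the moment, N m; "width": finger opening in m.
Only numpy, scipy, OpenCV 4.12 (cv2) and the standard library are available. Lean on these libraries where they do the work, as an engineer would, in place of code of your own. Each camera call takes 0.05 s, during which the arm holds its last target. There are 200 camera calls.

## Task

Put away the wooden ball-track game: swing the cover fully clear of the exit gap, then push the balls one after another along the curved channel to the gap, lift each one out and seat it in the storage rack, filling the pockets in the order of their dots, starting with one dot and leaving none out. When every ball is in the rack, swing the cover shut over the gap again; leave the other things on the table where they are.

Things in the scene. Friction and masses are not known exactly. Their poses are not given: they have to be found in the camera images.
- track: Fixed round board of pale wood, disc 320 mm across, 12 mm thick, with a curved channel for balls. Origin: underside of the disc's centre, which is also the arc's centre. Channel centreline: arc of radius 110 mm; angles counterclockwise seen from above from the board's +x: exit gap at 0, lipped channel from 16 to 226 degrees, closed there by a wall.
- far_point (a point): Point on the channel's centreline at 180 degrees, 35 mm above the table. Channel: floor 12 mm above the table, 52 mm between walls; lips (53 to 59 mm above the table) over both sides leave a slot 38 mm wide along the centreline: a ball cannot be lifted out there, but closed fingers reach in behind it and push it along. Balls pushed several at once may bind; one by one they roll easily.
- exit (a point): Where the centre of a ball rests in the exit gap, 35 mm above the table; axes as the board's. No lips here: a low curb at each side (26 to 32 mm off along board x, top 22 mm above the table), a stop wall beyond (face 24.5 mm off to board -y, top 46 mm above the table).
- sill (a point): Middle of the round sill across the floor, 2.5 mm high, 12.5 mm before the exit point (to board +y); it keeps a ball in the gap. A ball passes it at a light push (under 2 N) and then lies between sill and stop wall.
- cover (a joint): Swing cover over the exit gap: flat wooden plate 44 x 88 x 8 mm, top 70 mm above the table, on a vertical pivot. 0 = closed, over the exit, so that no ball can be lifted; it grows counterclockwise seen from above as the cover swings inwards over the board, to 1.9 rad at its stop. Light friction (0.03 N m); stays where left. Starts closed or nearly so.
- cover_knob (a point): Centre of the upright round knob on the cover, 16 mm diameter, 24 mm tall (70 to 94 mm above the table; this point is 84 mm above the table), 52 mm from the pivot.
- cover_pivot (a point): Pivot of the cover: on the vertical axis the cover turns about, 55 mm from the exit point along the board's -y; 62 mm above the table (the underside of the cover).
- rack: Loose wooden storage rack, 260 x 80 x 28 mm, about 0.9 kg, lying flat; origin at the centre of its underside, x along its length. Four round through-holes (pockets) of 42 mm diameter in a row, 60 mm apart. Pockets are numbered 1 to 4 by that many black dots beside each hole (dots on the rack's -y side): pocket 1 at rack x = -90 mm, pocket 4 at +90 mm. It may get shifted.
- pocket1 (a point): Pocket 1 of the rack (1 dot): the point where the centre of a ball seated in it lies, 37 mm above the table (9 mm above the rack's top face).
- pocket2 (a point): Pocket 2 of the rack (2 dots): the point where the centre of a ball seated in it lies, 37 mm above the table (9 mm above the rack's top face).
- pocket3 (a point): Pocket 3 of the rack (3 dots): the point where the centre of a ball seated in it lies, 37 mm above the table (9 mm above the rack's top face).
- pocket4 (a point): Pocket 4 of the rack (4 dots): the point where the centre of a ball seated in it lies, 37 mm above the table (9 mm above the rack's top face).
- ball_a: One of the identical dark, smooth waxed wooden balls; origin at its centre (its axes turn as it rolls); 46 mm diameter, 40 g more or less. Two to four are present, lying in the channel between 35 and 190 degrees, at least 46 degrees apart, their centres 35 mm above the table; an absent one gives None.
- ball_b: One of the identical dark, smooth waxed wooden balls; origin at its centre (its axes turn as it rolls); 46 mm diameter, 40 g more or less. Two to four are present, lying in the channel between 35 and 190 degrees, at least 46 degrees apart, their centres 35 mm above the table; an absent one gives None.
- ball_c: One of the identical dark, smooth waxed wooden balls; origin at its centre (its axes turn as it rolls); 46 mm diameter, 40 g more or less. Two to four are present, lying in the channel between 35 and 190 degrees, at least 46 degrees apart, their centres 35 mm above the table; an absent one gives None.
- ball_d: One of the identical dark, smooth waxed wooden balls; origin at its centre (its axes turn as it rolls); 46 mm diameter, 40 g more or less. Two to four are present, lying in the channel between 35 and 190 degrees, at least 46 degrees apart, their centres 35 mm above the table; an absent one gives None.
- candle: Bystander: amber glass candle jar, 68 mm diameter, 85 mm tall; origin at the centre of its underside. Leave alone.
- cup: Bystander: white mug, 76 mm diameter, 75 mm tall; origin at the centre of its underside. Leave alone.
- vase: Bystander: small green glass vase, 86 mm diameter, 100 mm tall; origin at the centre of its underside. Leave alone.
- remote: Bystander: black remote control, 45 x 150 x 18 mm; origin at the centre of its underside. Leave alone.
- matchbox: Bystander: cardboard matchbox, 36 x 55 x 16 mm; origin at the centre of its underside. Leave alone.
- notebook: Bystander: grey notebook, 105 x 148 x 14 mm; origin at the centre of its underside. Leave alone.
Things that resemble listed ones, but are neither listed nor needed, are in the scene too. Leave any orange look-alike of the ball_d alone.

How it is judged:
On the way, in this order (a step that is already met when the one before it is completed fails the run):
1. the cover is swung clear of the exit gap (opened by more than 1.2 rad) (value of joint cover above 1.2 rad), for 0.2 s.
2. a ball has been pushed into the exit gap (distance between any of ball_a, ball_b, ball_c, ball_d and exit below 0.008 m), for 0.1 s.
3. a ball is seated in pocket 1 (distance between any of ball_a, ball_b, ball_c, ball_d and pocket1 below 0.01 m), for 0.2 s.
4. a ball is seated in pocket 2 (distance between any of ball_a, ball_b, ball_c, ball_d and pocket2 below 0.01 m), for 0.2 s.
At the end, for the whole second after the job is handed in: Every ball that is present is at rest in a pocket of the rack (centre within 10 mm of the pocket's seat point), with no lower-numbered pocket left empty, the rack flat on the table, and the cover shut over the exit gap (within 0.2 rad) ((distance between ball_a and pocket1 below 0.01 m or distance between ball_a and pocket2 below 0.01 m or distance between ball_a and pocket3 below 0.01 m or distance between ball_a and pocket4 below 0.01 m) and (distance between ball_b and pocket1 below 0.01 m or distance between ball_b and pocket2 below 0.01 m or distance between ball_b and pocket3 below 0.01 m or distance between ball_b and pocket4 below 0.01 m) and (distance between ball_c and pocket1 below 0.01 m or distance between ball_c and pocket2 below 0.01 m or distance between ball_c and pocket3 below 0.01 m or distance between ball_c and pocket4 below 0.01 m) and (distance between ball_d and pocket1 below 0.01 m or distance between ball_d and pocket2 below 0.01 m or distance between ball_d and pocket3 below 0.01 m or distance between ball_d and pocket4 below 0.01 m) and value of joint cover below 0.2 rad and angle between rack's own z axis and vertical below 0.05 rad); the robot touches nothing.
It fails at once if a ball is seated in pocket 2 while pocket 1 is empty (distance between any of ball_a, ball_b, ball_c, ball_d and pocket2 below 0.01 m and not (distance between any of ball_a, ball_b, ball_c, ball_d and pocket1 below 0.025 m)).
It fails at once if a ball is seated in pocket 3 while pocket 2 is empty (distance between any of ball_a, ball_b, ball_c, ball_d and pocket3 below 0.01 m and not (distance between any of ball_a, ball_b, ball_c, ball_d and pocket2 below 0.025 m)).
It fails at once if a ball is seated in pocket 4 while pocket 3 is empty (distance between any of ball_a, ball_b, ball_c, ball_d and pocket4 below 0.01 m and not (distance between any of ball_a, ball_b, ball_c, ball_d and pocket3 below 0.025 m)).
It fails at once if a bystander is moved by more than 30 mm (distance of any of candle, cup, vase, remote, matchbox, notebook from where it was at the start of the episode above 0.03 m).
Of ball_a, ball_b, ball_c, ball_d only 2 to 4 are there at a start; the rules pass over those that are not, and their reading is None.
At some moment in a run one of rack may be knocked a few centimetres aside while the robot is not near it.
It also fails if it takes over 210 s, if anything falls off the work surface, if the arm or the gripper's body presses on something with over 40 N, if the wrist force passes 120 N, or if a joint passes its speed limit or range.

## Working session

There is one attempt and no reset: what is moved stays moved. The work goes in short steps, Python scripts to look and compute and a tool call to move; the robot and the scene stay as the last step left them, time stands still between calls to the robot, and variables do not carry over. Pictures are saved under pics/ and viewed, about 12 in all and at most 16, crops included, and the job is handed in when it is done.

Besides the shell and the picture viewer there is one more tool, called after "Request:" as name(argument=value, ...) on one line, values as JSON. play_rows: Moves the arm, as the interface text tells. Its arguments: {"type":"object","properties":{"series":{"type":"array"},"squeeze":{"type":"number"}},"required":["series"]}

```bash
mkdir -p pics; ls
cat > h.py <<'E'
import numpy as np, cv2
from rig import *
def cam(im):
    R=cv2.Rodrigues(np.array(im["rvec"],float))[0]; t=np.array(im["tvec"],float).ravel()
    f=im["pixels"].shape[0]/2/np.tan(np.radians(im["vfov"])/2)
    return R,t,f,im["cx"],im["cy"]
def ray(im,uv):
    R,t,f,cx,cy=cam(im); d=R.T@np.array([(uv[0]-cx)/f,(uv[1]-cy)/f,1.]); return -R.T@t,d
def atz(im,uv,z):
    c,d=ray(im,uv); return c+d*(z-c[2])/d[2]
def tri(a,ua,b,ub):
    c1,d1=ray(a,ua);c2,d2=ray(b,ub)
    s=np.linalg.lstsq(np.stack([d1,-d2],1),c2-c1,rcond=None)[0]
    p,q=c1+s[0]*d1,c2+s[1]*d2; return (p+q)/2,np.linalg.norm(p-q)
def px(im,p):
    R,t,f,cx,cy=cam(im); q=R@np.array(p,float)+t; return np.array([f*q[0]/q[2]+cx,f*q[1]/q[2]+cy])
def save(im,name,crop=None,k=1):
    a=im["pixels"][:,:,::-1]
    if crop: x0,y0,x1,y1=crop; a=a[y0:y1,x0:x1]
    cv2.imwrite("pics/"+name,cv2.resize(a,None,fx=k,fy=k,interpolation=cv2.INTER_CUBIC))
E
python3 - <<'E'
from h import *
s=get_state();print(s["position"],s["ee_rot"],s["width"],tips_ahead, s["clock"])
T=get_image("top");S=get_image("side")
save(T,"t0.png");save(S,"s0.png")
for im in (T,S):
    R,t,f,cx,cy=cam(im);print("cam",-R.T@t,f,cx,cy)
    for n in ["track","cover","cover_knob","rack","ball_a","candle","cup","vase"]:
        for m in masks_of(im,n)[:6]: print(n,round(m["p"],2),np.round(m["xy"]),m["region"].sum(),np.round(atz(im,m["xy"],0.035),3))
E
```

```text
pics
[ 0.14652967 -0.55549044  0.24142473] [-6.51427589e-04  7.92136358e-01 -6.10343459e-01 -6.54007045e-04] 0.08534328760709575 0.011 0.0
cam [0.30363864 0.03320547 1.15560116] 444.1493208227443 266.0507671615451 201.2756216100089
track 0.77 [207. 206.] 10814 [0.517 0.181 0.035]
track 0.47 [224. 167.] 640 [0.62  0.14  0.035]
track 0.45 [361. 198.] 2370 [ 0.534 -0.216  0.035]
cover 0.91 [227. 166.] 535 [0.625 0.131 0.035]
cover_knob 0.83 [223. 164.] 579 [0.628 0.142 0.035]
cover_knob 0.37 [231. 119.] 785 [0.754 0.121 0.035]
rack 0.81 [364. 199.] 2471 [ 0.531 -0.223  0.035]
rack 0.64 [188. 164.] 219 [0.629 0.233 0.035]
rack 0.32 [166. 227.] 182 [0.465 0.284 0.035]
ball_a 0.76 [162. 189.] 190 [0.564 0.299 0.035]
ball_a 0.72 [194. 247.] 244 [0.413 0.212 0.035]
ball_a 0.68 [154. 307.] 246 [0.266 0.306 0.035]
ball_a 0.6 [167. 224.] 223 [0.472 0.283 0.035]
ball_a 0.57 [189. 165.] 217 [0.627 0.231 0.035]
ball_a 0.54 [359. 203.] 2474 [ 0.522 -0.21   0.035]
candle 0.86 [284. 120.] 693 [ 0.75  -0.022  0.035]
cup 0.89 [324. 113.] 1005 [ 0.767 -0.129  0.035]
cup 0.75 [190. 164.] 174 [0.631 0.227
[... 285 characters left out ...]
07 0.035]
cover_knob 0.81 [241. 238.] 482 [0.628 0.108 0.035]
cover_knob 0.29 [291. 170.] 1788 [ 0.529 -0.19   0.035]
cover_knob 0.17 [272. 277.] 9097 [0.523 0.226 0.035]
rack 0.85 [293. 171.] 1758 [ 0.524 -0.183  0.035]
rack 0.49 [287. 296.] 138 [0.475 0.276 0.035]
ball_a 0.73 [371. 319.] 266 [0.27  0.31  0.035]
ball_a 0.53 [314. 276.] 201 [0.416 0.207 0.035]
ball_a 0.52 [273. 273.] 8963 [0.522 0.211 0.035]
ball_a 0.51 [255. 295.] 173 [0.555 0.285 0.035]
ball_a 0.46 [234. 275.] 229 [0.62  0.232 0.035]
ball_a 0.46 [287. 299.] 170 [0.474 0.284 0.035]
candle 0.84 [212. 204.] 652 [ 0.741 -0.008  0.035]
cup 0.89 [213. 174.] 634 [ 0.768 -0.137  0.035]
vase 0.62 [199. 234.] 843 [0.745 0.112 0.035]
```

View pics/t0.png

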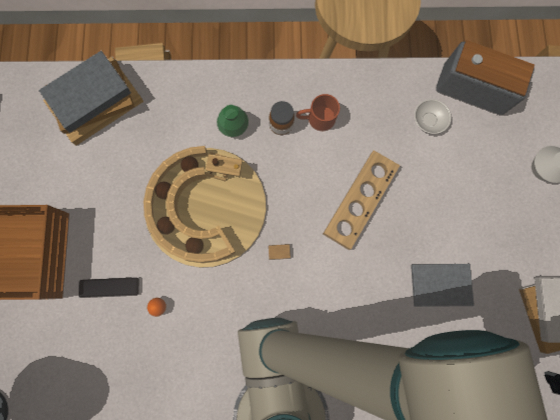

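View pics/s0.png

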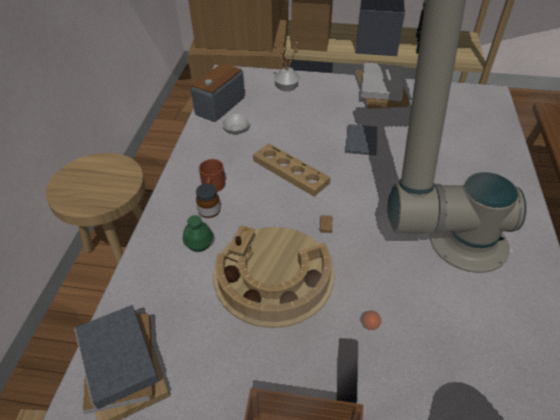

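The top view shows four dark balls in the channel at about (190,163), (163,190), (166,225) and (194,245). The orange look-alike is at (156,307), outside the board, so I rule it out. The cover and knob are near (222,163), and the rack is at (362,200) with its dots on its right side.

Run:
```python
from h import *
T=get_image("top");S=get_image("side")
a=cv2.resize(T["pixels"][135:275,135:275,::-1],(560,560),interpolation=cv2.INTER_CUBIC)
b=cv2.resize(T["pixels"][145:255,315:410,::-1],(484,560),interpolation=cv2.INTER_CUBIC)[:, :240*2]
c=cv2.resize(S["pixels"][220:330,205:345,::-1],(560,440),interpolation=cv2.INTER_CUBIC)
d=cv2.resize(S["pixels"][140:200,245:340,::-1],(570,360),interpolation=cv2.INTER_CUBIC)
cv2.imwrite("pics/ab.png",np.hstack([cv2.resize(a,(420,420)),cv2.resize(b,(363,420))]))
cv2.imwrite("pics/cd.png",np.hstack([cv2.resize(c,(420,330)),cv2.resize(d,(380,330))]))
```

```text
(no output)
```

View pics/ab.png

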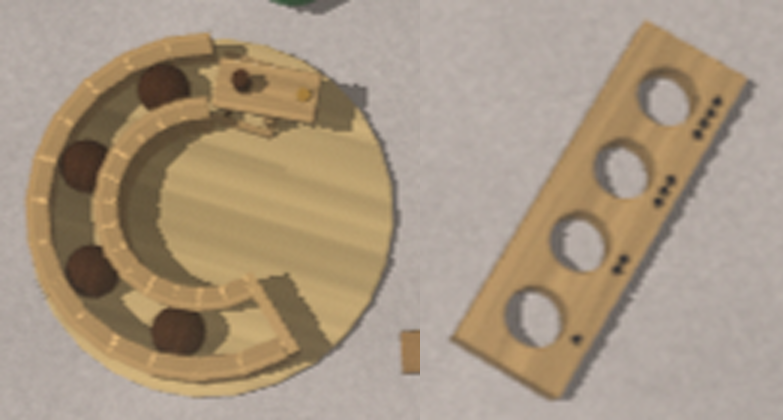

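View pics/cd.png

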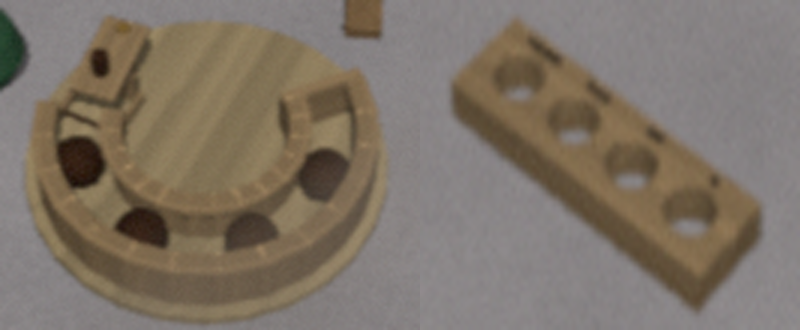

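```bash
cat >> h.py <<'E'
from scipy.optimize import minimize,least_squares
def smask(im,c,r,lo=60):
    hsv=cv2.cvtColor(im["pixels"],cv2.COLOR_RGB2HSV); m=((hsv[:,:,1]>lo)&(hsv[:,:,0]<35)).astype(np.uint8)
    z=np.zeros_like(m); cv2.circle(z,tuple(int(v) for v in c),r,1,-1); m&=z
    m=cv2.morphologyEx(m,cv2.MORPH_OPEN,np.ones((3,3),np.uint8))
    n,l,st,_=cv2.connectedComponentsWithStats(m); k=1+np.argmax(st[1:,4]); return (l==k).astype(np.uint8)
def rackfit(ims,x0):
    ms=[]
    for im in ims:
        m=smask(im,px(im,[x0[0],x0[1],.014]),75,40)
        h=cv2.convexHull(np.argwhere(m)[:,::-1].astype(np.int32)); z=np.zeros_like(m); cv2.fillConvexPoly(z,h,1); ms.append(z)
    def cost(p):
        c,s=np.cos(p[2]),np.sin(p[2]); e=0
        for im,m in zip(ims,ms):
            P=np.array([px(im,[p[0]+c*a-s*b,p[1]+s*a+c*b,z]) for a in(-.13,.13) for b in(-.04,.04) for z in(0,.028)])
            h=cv2.convexHull((P*16).astype(np.int32).reshape(-1,1,2)); q=np.zeros(m.shape,np.uint8)
            cv2.fillConvexPoly(q,h,255,cv2.LINE_AA,4); e+=np.abs(q/255.-m).sum()
        return e
    r=minimize(cost,x0,method="Nelder-Mead",options=dict(initial_simplex=np.array([x0]+[[x0[j]+(i==j)*[.01,.01,.08][j] for j in range(3)] for i in range(3)]),xatol=1e-4,fatol=.5))
    return r.x,r.fun,[m.sum() for m in ms]
def pockets(p): return [np.array([p[0]+np.cos(p[2])*a,p[1]+np.sin(p[2])*a]) for a in(-.09,-.03,.03,.09)]
E
python3 - <<'E'
from h import *
T=get_image("top");S=get_image("side")
# rack
h1,h4=atz(T,(345.4,227.7),.028),atz(T,(379.7,170.4),.028); print("holes top",h1,h4,np.linalg.norm(h4-h1))
f=lambda u,v:(245+(u-420)/4.0,140+v/5.5)
for a,b in (((345.4,227.7),f(690,211)),((379.7,170.4),f(520,79))): print("tri hole",tri(T,a,S,b))
d=h4-h1;m=(h1+h4)/2; r=rackfit([T,S],[m[0],m[1],np.arctan2(d[1],d[0])]);print("rack",r); print(np.round(pockets(r[0]),4))
for im in (T,S): print("single",rackfit([im],list(r[0]))[:2])
# board
pts=[]
for im,c in((T,(207,206)),(S,(275,275))):
    m=smask(im,c,85); C=max(cv2.findContours(m,cv2.RETR_EXTERNAL,cv2.CHAIN_APPROX_NONE)[0],key=len)[:,0]
    P=np.array([atz(im,u,.012)[:2] for u in C]); pts.append(P)
    g=least_squares(lambda q:np.hypot(*(P-q).T)-.16,[.515,.19],loss="cauchy",f_scale=.0015);rr=np.hypot(*(P-g.x).T)-.16;print("disc",g.x,np.median(abs(rr)),(abs(rr)<.003).mean(),len(P))
P=np.vstack(pts);g=least_squares(lambda q:np.hypot(*(P-q).T)-.16,[.515,.19],loss="cauchy",f_scale=.0015);c=g.x;print("both",c)
pv=tri(T,(236.7,166.3),S,(205+122/3,220+28/3));kn=tri(T,(215.3,161),S,(205+99/3,220+58/3));print("pivot",pv,"knob",kn)
for n,p in(("pivot",pv[0]),("knob",kn[0])): v=p[:2]-c;print(n,np.hypot(*v),np.degrees(np.arctan2(v[1],v[0])))
for a,b in(((162,189),(255,295)),((194,247),(314,276)),((167,224),(287,298)),((189,165),(234,275))):
    p=tri(T,a,S,b);v=p[0][:2]-c;q=atz(T,a,.045)[:2]-c;print("ball",p,np.hypot(*v),np.degrees(np.arctan2(v[1],v[0])),"top",np.hypot(*q),np.degrees(np.arctan2(q[1],q[0])))
for n in["remote","matchbox","notebook"]:
  for m in masks_of(T,n)[:2]:print(n,m["p"],np.round(atz(T,m["xy"],.01),3))
E
```

```text
holes top [ 0.45862727 -0.17260326  0.028     ] [ 0.60930408 -0.26965128  0.028     ] 0.17922560897376305
tri hole (array([ 0.45962066, -0.17371926,  0.02197339]), np.float64(0.00032784414909648715))
tri hole (array([ 0.61131097, -0.27167233,  0.02045812]), np.float64(7.255850443308412e-05))
rack (array([ 0.53627539, -0.2202956 , -0.56776075]), np.float64(177.39607843137253), [np.uint64(3351), np.uint64(1890)])
[[ 0.4604 -0.1719]
 [ 0.511  -0.2042]
 [ 0.5616 -0.2364]
 [ 0.6122 -0.2687]]
single (array([ 0.5358956 , -0.2201259 , -0.56810952]), np.float64(91.90196078431373))
single (array([ 0.53710565, -0.22095998, -0.57086949]), np.float64(81.3921568627451))
disc [0.52564836 0.19189277] 0.0015065198079297348 0.8231884057971014 345
disc [0.52507318 0.19198363] 0.0023902321277569083 0.5932721712538226 327
both [0.52553657 0.19198771]
pivot (array([0.61349066, 0.10336246, 0.06764269]), np.float64(0.0007705024585626866)) knob (array([0.62225605, 0.15573251, 0.08610188]), np.float64(0.000234239574439392))
pivot 0.12486135497690956 -45.2177721674022
knob 0.1032913271504575 -20.54845947661459
ball (array([0.55592106, 0.29453949, 0.05230439]), np.float64(0.0070106123226680184)) 0.10695833566566229 73.49626398442805 top 0.11014476850044425 71.1056564863503
ball (array([0.41415963, 0.21132405, 0.04222972]), np.float64(0.004380628898124966)) 0.11304298176305899 170.15095423209274 top 0.11541991947142397 170.51140914177486
ball (array([0.47363903, 0.28226502, 0.03618266]), np.float64(0.003719839149466981)) 0.10413139438646263 119.89321923220818 top 0.10415496492112306 121.93785311685642
ball (array([0.62396432, 0.23056461, 0.0334575 ]), np.float64(0.007078197919165943)) 0.10571755331685673 21.40175983519168 top 0.10529821429078447 20.27886769346363
remote 0.96 [0.316 0.434 0.01 ]
matchbox 0.82 [ 0.399 -0.011  0.01 ]
notebook 0.89 [ 0.31  -0.414  0.01 ]
```

Measurements agree with the task text. The board centre is (0.5255, 0.192) from both views. The pivot is 125 mm out, against 123 expected, which puts the board's x axis at about -18.7°. The balls then sit at board angles of about 40, 90, 140 and 189°, spaced as described. The knob is 53 mm from the pivot and the pockets are 60 mm apart. I'll move to the knob now.

Request:
play_rows(series=[{"dx": 22,"dy": 34,"turn": 0.057,"fingers": -1},{"dx": 22,"dy": 34,"turn": 0.057,"fingers": -1},{"dx": 22,"dy": 34,"turn": 0.057,"fingers": -1},{"dx": 22,"dy": 34,"turn": 0.057,"fingers": -1},{"dx": 22,"dy": 34,"turn": 0.057,"fingers": -1},{"dx": 22,"dy": 34,"turn": 0.057,"fingers": -1},{"dx": 22,"dy": 34,"turn": 0.057,"fingers": -1},{"dx": 22,"dy": 34,"turn": 0.057,"fingers": -1},{"dx": 22,"dy": 34,"turn": 0.057,"fingers": -1},{"dx": 22,"dy": 34,"turn": 0.057,"fingers": -1},{"dx": 22,"dy": 34,"turn": 0.057,"fingers": -1},{"dx": 22,"dy": 34,"turn": 0.057,"fingers": -1},{"dx": 22,"dy": 34,"turn": 0.057,"fingers": -1},{"dx": 22,"dy": 34,"turn": 0.057,"fingers": -1},{"dx": 22,"dy": 34,"turn": 0.057,"fingers": -1},{"dx": 22,"dy": 34,"turn": 0.057,"fingers": -1},{"dx": 22,"dy": 34,"turn": 0.057,"fingers": -1},{"dx": 22,"dy": 34,"turn": 0.057,"fingers": -1},{"dx": 22,"dy": 34,"turn": 0.057,"fingers": -1},{"dx": 0,"dy": 0,"fingers": -1}], squeeze=20)

```text
invalid input at $.series[0]: expected keys fingers, dx, dy, dz, turn
```

Request:
play_rows(series=[{"dx": 22,"dy": 34,"dz": 0,"turn": 0.057,"fingers": -1},{"dx": 22,"dy": 34,"dz": 0,"turn": 0.057,"fingers": -1},{"dx": 22,"dy": 34,"dz": 0,"turn": 0.057,"fingers": -1},{"dx": 22,"dy": 34,"dz": 0,"turn": 0.057,"fingers": -1},{"dx": 22,"dy": 34,"dz": 0,"turn": 0.057,"fingers": -1},{"dx": 22,"dy": 34,"dz": 0,"turn": 0.057,"fingers": -1},{"dx": 22,"dy": 34,"dz": 0,"turn": 0.057,"fingers": -1},{"dx": 22,"dy": 34,"dz": 0,"turn": 0.057,"fingers": -1},{"dx": 22,"dy": 34,"dz": 0,"turn": 0.057,"fingers": -1},{"dx": 22,"dy": 34,"dz": 0,"turn": 0.057,"fingers": -1},{"dx": 22,"dy": 34,"dz": 0,"turn": 0.057,"fingers": -1},{"dx": 22,"dy": 34,"dz": 0,"turn": 0.057,"fingers": -1},{"dx": 22,"dy": 34,"dz": 0,"turn": 0.057,"fingers": -1},{"dx": 22,"dy": 34,"dz": 0,"turn": 0.057,"fingers": -1},{"dx": 22,"dy": 34,"dz": 0,"turn": 0.057,"fingers": -1},{"dx": 22,"dy": 34,"dz": 0,"turn": 0.057,"fingers": -1},{"dx": 22,"dy": 34,"dz": 0,"turn": 0.057,"fingers": -1},{"dx": 22,"dy": 34,"dz": 0,"turn": 0.057,"fingers": -1},{"dx": 22,"dy": 34,"dz": 0,"turn": 0.057,"fingers": -1},{"dx": 0,"dy": 0,"dz": 0,"turn": 0,"fingers": -1}], squeeze=20)

```text
clock: 2.92
position: [0.5705, 0.1111, 0.2444]
ee_rot: [-0.0, 0.996, -0.092, 0.01]
contact_force: [-0.0, -0.6, -0.4]
width: 0.0853
```

Request:
play_rows(series=[{"dx": 26,"dy": 22,"dz": 0,"turn": 0,"fingers": -1},{"dx": 25,"dy": 23,"dz": 0,"turn": 0,"fingers": -1},{"dx": 0,"dy": 0,"dz": -36,"turn": 0,"fingers": -1},{"dx": 0,"dy": 0,"dz": -36,"turn": 0,"fingers": -1},{"dx": 0,"dy": 0,"dz": -36,"turn": 0,"fingers": -1},{"dx": 0,"dy": 0,"dz": 0,"turn": 0,"fingers": -1}])

```text
clock: 3.42
position: [0.6257, 0.1617, 0.1351]
ee_rot: [-0.001, 0.996, -0.089, 0.014]
contact_force: [-1.8, 0.1, -1.0]
width: 0.0851
```

Run:
```python
from h import *
print(get_state()["position"])
T=get_image("top");S=get_image("side")
A=cv2.resize(T["pixels"][120:220,170:270,::-1],(400,400),interpolation=cv2.INTER_CUBIC)
B=cv2.resize(S["pixels"][200:300,190:290,::-1],(400,400),interpolation=cv2.INTER_CUBIC)
cv2.imwrite("pics/k1.png",np.hstack([A,B]))
```

```text
[0.6257354  0.16169131 0.13514727]
```

View pics/k1.png

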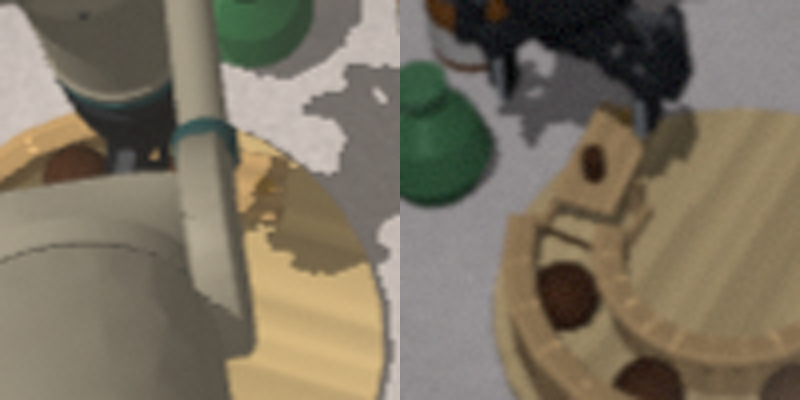

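The side view shows the knob at full-frame pixel (239,241), on the cover between the raised fingers. The arm hides the top view. I'll descend and grip.

Request:
play_rows(series=[{"dx": -3,"dy": -6,"dz": -20,"turn": 0,"fingers": -1},{"dx": 0,"dy": 0,"dz": -20,"turn": 0,"fingers": -1},{"dx": 0,"dy": 0,"dz": -9,"turn": 0,"fingers": -1},{"dx": 0,"dy": 0,"dz": 0,"turn": 0,"fingers": 0},{"dx": 0,"dy": 0,"dz": 0,"turn": 0,"fingers": 0.5},{"dx": 0,"dy": 0,"dz": 0,"turn": 0,"fingers": 1},{"dx": 0,"dy": 0,"dz": 0,"turn": 0,"fingers": 1},{"dx": 0,"dy": 0,"dz": 0,"turn": 0,"fingers": 1},{"dx": 0,"dy": 0,"dz": 0,"turn": 0,"fingers": 1},{"dx": 0,"dy": 0,"dz": 0,"turn": 0,"fingers": 1}], squeeze=20)

```text
clock: 4.35
position: [0.6401, 0.1559, 0.1143]
ee_rot: [-0.006, 0.995, -0.09, 0.038]
contact_force: [0.7, 0.3, 0.3]
width: 0.0005
```

Run:
```python
from h import *
s=get_state()
for k in s: print(k,np.round(s[k],3))
```

```text
clock 4.35
qpos [ 0.136  0.452  1.567 -0.006  1.047  0.32 ]
qd [ 0.001 -0.007 -0.008  0.002  0.006 -0.002]
effort [-2.6000e-02 -4.9575e+01 -2.2241e+01 -2.9000e-02 -4.2600e-01  0.0000e+00]
position [0.64  0.156 0.114]
ee_rot [-0.006  0.995 -0.09   0.038]
contact_force [0.747 0.307 0.251]
moment [-0.048  0.045 -0.022]
width 0.001
```

Request:
play_rows(series=[{"dx": 0,"dy": 0,"dz": 0,"turn": 0,"fingers": 0},{"dx": 0,"dy": 0,"dz": 0,"turn": 0,"fingers": 0}])

```text
clock: 4.52
position: [0.6404, 0.1561, 0.1148]
ee_rot: [-0.006, 0.995, -0.09, 0.038]
contact_force: [0.3, -0.5, -0.4]
width: 0.0241
```

Request:
play_rows(series=[{"dx": 0,"dy": 0,"dz": 10,"turn": 0,"fingers": -1},{"dx": 0,"dy": 0,"dz": 0,"turn": 0,"fingers": -1},{"dx": 0,"dy": 0,"dz": 0,"turn": 0,"fingers": -1}])

```text
clock: 4.77
position: [0.64, 0.1561, 0.1254]
ee_rot: [-0.006, 0.995, -0.09, 0.038]
contact_force: [-1.1, 0.5, 0.7]
width: 0.0611
```

Request:
play_rows(series=[{"dx": 0,"dy": 0,"dz": -10,"turn": 0,"fingers": -1},{"dx": 0,"dy": 0,"dz": 0,"turn": 0,"fingers": -1}])

```text
clock: 4.93
position: [0.6404, 0.1562, 0.1155]
ee_rot: [-0.006, 0.995, -0.09, 0.039]
contact_force: [-1.8, 0.6, -1.1]
width: 0.0837
```

Run:
```python
from h import *
s=get_state();print(s["position"],s["width"],s["contact_force"],s["qpos"])
T=get_image("top");S=get_image("side")
A=cv2.resize(T["pixels"][100:240,150:290,::-1],(400,400),interpolation=cv2.INTER_CUBIC)
B=cv2.resize(S["pixels"][200:300,190:290,::-1],(400,400),interpolation=cv2.INTER_CUBIC)
cv2.imwrite("pics/k2.png",np.hstack([A,B]))
```

```text
[0.64042741 0.15623207 0.11547341] 0.08368413682601648 [-1.78113789  0.64601391 -1.05326032] [ 0.13659605  0.45036306  1.56553622 -0.00598031  1.04763687  0.31997627]
```

View pics/k2.png

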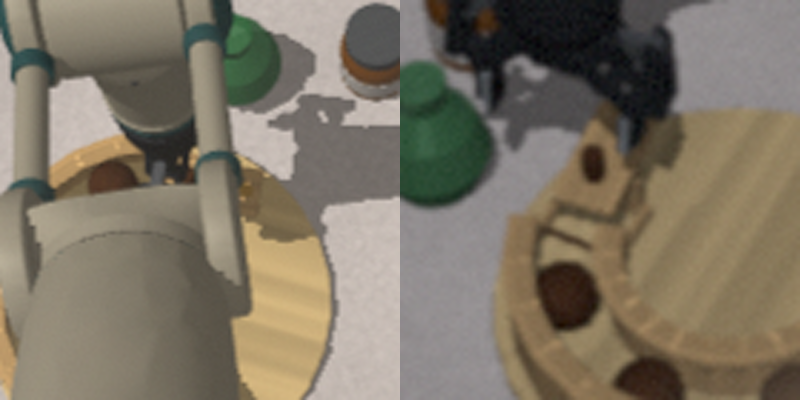

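Request:
play_rows(series=[{"dx": -17,"dy": 0,"dz": 0,"turn": 0,"fingers": -1},{"dx": 0,"dy": 0,"dz": -10,"turn": 0,"fingers": -1},{"dx": 0,"dy": 0,"dz": 0,"turn": 0,"fingers": -1}])

```text
clock: 5.28
position: [0.6251, 0.1563, 0.106]
ee_rot: [-0.007, 0.995, -0.09, 0.041]
contact_force: [0.1, -0.2, 0.2]
width: 0.0855
```

Request:
play_rows(series=[{"dx": 0,"dy": 0,"dz": -8,"turn": 0,"fingers": -1},{"dx": 0,"dy": 0,"dz": 0,"turn": 0,"fingers": -1}])

```text
clock: 5.45
position: [0.6256, 0.1563, 0.097]
ee_rot: [-0.007, 0.995, -0.09, 0.041]
contact_force: [-1.2, -0.5, -1.1]
width: 0.0854
```

Request:
play_rows(series=[{"dx": 0,"dy": 0,"dz": -8,"turn": 0,"fingers": -1},{"dx": 0,"dy": 0,"dz": 0,"turn": 0,"fingers": -1}])

```text
clock: 5.62
position: [0.6265, 0.1563, 0.0878]
ee_rot: [-0.007, 0.995, -0.09, 0.041]
contact_force: [-1.0, -0.2, -1.2]
width: 0.0853
```

Request:
play_rows(series=[{"dx": 0,"dy": 0,"dz": 0,"turn": 0,"fingers": 0.3},{"dx": 0,"dy": 0,"dz": 0,"turn": 0,"fingers": 0.3},{"dx": 0,"dy": 0,"dz": 0,"turn": 0,"fingers": 0.3},{"dx": 0,"dy": 0,"dz": 0,"turn": 0,"fingers": 0.3}])

```text
clock: 5.95
position: [0.6275, 0.1562, 0.0871]
ee_rot: [-0.007, 0.995, -0.09, 0.041]
contact_force: [-0.2, -0.1, 0.7]
width: 0.0387
```

Run:
```python
from h import *
s=get_state();print(s["position"],s["width"],s["contact_force"])
S=get_image("side");save(S,"k3.png",(180,180,300,280),5)
p=s["position"]; print(px(S,p),px(S,p+np.array([0,0,-.011])))
```

```text
[0.62746584 0.15621824 0.08711233] 0.03869175513078734 [-0.17263287 -0.07790337  0.68332417]
[236.01396702 239.01729216] [236.32524587 241.72802216]
```

View pics/k3.png

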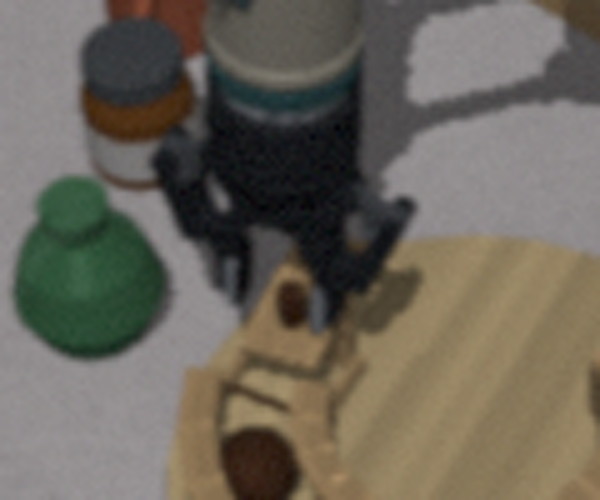

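The knob (238,241) sits between the fingertips (226,237) and (244,242). I'll close on it.

Request:
play_rows(series=[{"dx": -2,"dy": 0,"dz": -1,"turn": 0,"fingers": 0.5},{"dx": 0,"dy": 0,"dz": 0,"turn": 0,"fingers": 0.7},{"dx": 0,"dy": 0,"dz": 0,"turn": 0,"fingers": 0.7}], squeeze=20)

```text
clock: 6.25
position: [0.6249, 0.1564, 0.0865]
ee_rot: [-0.007, 0.995, -0.09, 0.041]
contact_force: [1.1, 0.6, -1.2]
width: 0.0153
```

Request:
play_rows(series=[{"dx": -4.6,"dy": 0.9,"dz": 0,"turn": 0.09,"fingers": 0.7},{"dx": -4.7,"dy": 0.4,"dz": 0,"turn": 0.09,"fingers": 0.7},{"dx": -4.7,"dy": 0,"dz": 0,"turn": 0.09,"fingers": 0.7},{"dx": -4.7,"dy": -0.4,"dz": 0,"turn": 0.09,"fingers": 0.7},{"dx": -4.6,"dy": -0.8,"dz": 0,"turn": 0.09,"fingers": 0.7},{"dx": -4.5,"dy": -1.3,"dz": 0,"turn": 0.09,"fingers": 0.7},{"dx": -4.4,"dy": -1.7,"dz": 0,"turn": 0.09,"fingers": 0.7},{"dx": -4.2,"dy": -2.0,"dz": 0,"turn": 0.09,"fingers": 0.7},{"dx": -4.0,"dy": -2.4,"dz": 0,"turn": 0.09,"fingers": 0.7}])

```text
clock: 7.0
position: [0.5828, 0.1483, 0.0865]
ee_rot: [-0.022, 0.944, 0.328, 0.035]
contact_force: [1.1, -0.8, -1.1]
width: 0.0154
```

Request:
play_rows(series=[{"dx": -3.8,"dy": -2.8,"dz": 0,"turn": 0.09,"fingers": 0.7},{"dx": -3.5,"dy": -3.1,"dz": 0,"turn": 0.09,"fingers": 0.7},{"dx": -3.2,"dy": -3.4,"dz": 0,"turn": 0.09,"fingers": 0.7},{"dx": -2.9,"dy": -3.7,"dz": 0,"turn": 0.09,"fingers": 0.7},{"dx": -2.6,"dy": -4.0,"dz": 0,"turn": 0.09,"fingers": 0.7},{"dx": -2.2,"dy": -4.2,"dz": 0,"turn": 0.09,"fingers": 0.7},{"dx": -1.8,"dy": -4.3,"dz": 0,"turn": 0.09,"fingers": 0.7},{"dx": -1.4,"dy": -4.5,"dz": 0,"turn": 0.09,"fingers": 0.7},{"dx": -1.0,"dy": -4.6,"dz": 0,"turn": 0.09,"fingers": 0.7},{"dx": 0,"dy": 0,"dz": 0,"turn": 0,"fingers": 0.7}])

```text
clock: 7.83
position: [0.5607, 0.1098, 0.0864]
ee_rot: [-0.031, 0.723, 0.69, 0.024]
contact_force: [-0.5, 0.8, 1.0]
width: 0.0153
```

Request:
play_rows(series=[{"dx": 0,"dy": 0,"dz": 0,"turn": 0,"fingers": -0.3},{"dx": 0,"dy": 0,"dz": 0,"turn": 0,"fingers": -0.5},{"dx": 0,"dy": 0,"dz": 20,"turn": 0,"fingers": -0.5},{"dx": 0,"dy": 0,"dz": 30,"turn": 0,"fingers": 0},{"dx": -20,"dy": -10,"dz": 30,"turn": 0,"fingers": 1},{"dx": -40,"dy": -10,"dz": 10,"turn": 0,"fingers": 1},{"dx": -40,"dy": -10,"dz": 0,"turn": 0.1,"fingers": 1},{"dx": -40,"dy": -10,"dz": 0,"turn": 0.1,"fingers": 1},{"dx": -40,"dy": -10,"dz": 0,"turn": 0.1,"fingers": 1},{"dx": -30,"dy": -20,"dz": 0,"turn": 0.1,"fingers": 1},{"dx": 0,"dy": 0,"dz": 0,"turn": 0.1,"fingers": 1},{"dx": 0,"dy": 0,"dz": 0,"turn": 0,"fingers": 1}])

```text
clock: 8.83
position: [0.3444, 0.0407, 0.1806]
ee_rot: [-0.033, 0.527, 0.849, 0.02]
contact_force: [0.8, -0.6, -0.4]
width: 0.0
```

Run:
```python
from h import *
s=get_state();print(s["position"],s["ee_rot"],s["width"],s["contact_force"])
T=get_image("top");S=get_image("side")
c=np.array([.5255,.192])
for phi in (-18.65,):
  def B(r,th,z): a=np.radians(th+phi);return [c[0]+r*np.cos(a),c[1]+r*np.sin(a),z]
  for im in(T,S):
    for n in["ball_a","cover_knob"]:
      for m in masks_of(im,n)[:6]: print(n,round(m["p"],2),m["xy"],m["region"].sum())
    a=im["pixels"].copy();im2=dict(im,pixels=a)
    for p in [B(.11,t,.059) for t in range(16,227,15)]+[B(.11,0,.035),B(.1,40,.035)]+[[.6135,.1034,.07]]:
        u=px(im,p);a[int(round(u[1])),int(round(u[0]))]=(255,0,0)
    save(im2,"o%d.png"%(im is S),(135,135,275,275) if im is T else (205,210,345,330),4)
A=cv2.imread("pics/o0.png");Bq=cv2.imread("pics/o1.png")
cv2.imwrite("pics/o.png",np.hstack([cv2.resize(A,(400,400)),cv2.resize(Bq,(400,343))[:, :] if 0 else cv2.copyMakeBorder(cv2.resize(Bq,(400,343)),0,57,0,0,0)]))
```

```text
[0.34437987 0.04066224 0.18058247] [-0.03274886  0.52679625  0.84912062  0.02018413] 3.0375274460038812e-05 [ 0.77934615 -0.63057152 -0.37481114]
ball_a 0.84 [154.5, 308.9] 276
ball_a 0.71 [166.2, 222.7] 217
ball_a 0.7 [201.8, 203.0] 10024
ball_a 0.61 [187.7, 165.9] 216
ball_a 0.48 [193.0, 246.1] 244
cover_knob 0.59 [235.5, 180.3] 590
ball_a 0.79 [370.5, 318.0] 310
ball_a 0.73 [313.3, 277.8] 219
ball_a 0.62 [285.3, 297.7] 167
ball_a 0.47 [232.4, 272.0] 193
ball_a 0.46 [252.5, 292.4] 165
cover_knob 0.62 [257.3, 230.8] 405
cover_knob 0.29 [274.6, 274.9] 9130
```

View pics/o.png

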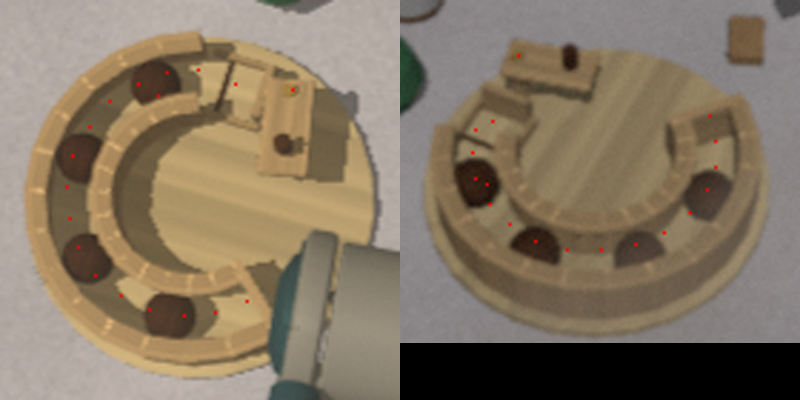

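The top crop shows the gap open, with the sill, curbs and stop wall visible near crop (240,88). The four dark balls are still in the channel, and the projected centreline dots run down the middle of the slot. The lip ends put the board's x axis at about -19.3°. Next I push the first ball, inserting the fingers at board angle 65°.

Request:
play_rows(series=[{"dx": 32,"dy": 28,"dz": 0,"turn": 0.05,"fingers": 1},{"dx": 32,"dy": 28,"dz": 0,"turn": 0.05,"fingers": 1},{"dx": 32,"dy": 28,"dz": 0,"turn": 0.05,"fingers": 1},{"dx": 32,"dy": 28,"dz": 0,"turn": 0.05,"fingers": 1},{"dx": 32,"dy": 28,"dz": 0,"turn": 0.05,"fingers": 1},{"dx": 32,"dy": 28,"dz": 0,"turn": 0.05,"fingers": 1},{"dx": 32,"dy": 28,"dz": 0,"turn": 0,"fingers": 1},{"dx": 20,"dy": 20,"dz": -20,"turn": 0,"fingers": 1},{"dx": 0,"dy": 0,"dz": -20,"turn": 0,"fingers": 1},{"dx": 0,"dy": 0,"dz": -20,"turn": 0,"fingers": 1},{"dx": 0,"dy": 0,"dz": 0,"turn": 0,"fingers": 1}])

```text
clock: 10.05
position: [0.5957, 0.2656, 0.1103]
ee_rot: [-0.034, 0.391, 0.92, 0.014]
contact_force: [-1.1, -1.3, -0.2]
width: -0.0002
```

Request:
play_rows(series=[{"dx": 6,"dy": 5,"dz": 0,"turn": 0.03,"fingers": 1},{"dx": 0,"dy": 0,"dz": -18,"turn": 0,"fingers": 1},{"dx": 0,"dy": 0,"dz": -12,"turn": 0,"fingers": 1},{"dx": 0,"dy": 0,"dz": 0,"turn": 0,"fingers": 1}])

```text
clock: 10.38
position: [0.6048, 0.2733, 0.0798]
ee_rot: [-0.034, 0.375, 0.926, 0.014]
contact_force: [-0.5, 0.1, -0.1]
width: 0.0002
```

Request:
play_rows(series=[{"dx": 0,"dy": 0,"dz": -10,"turn": 0,"fingers": 1},{"dx": 0,"dy": 0,"dz": -10,"turn": 0,"fingers": 1},{"dx": 0,"dy": 0,"dz": -10,"turn": 0,"fingers": 1},{"dx": 0,"dy": 0,"dz": -8,"turn": 0,"fingers": 1},{"dx": 0,"dy": 0,"dz": 0,"turn": 0,"fingers": 1}])

```text
clock: 10.8
position: [0.6067, 0.2734, 0.042]
ee_rot: [-0.032, 0.375, 0.926, 0.016]
contact_force: [0.4, 0.4, -0.4]
width: -0.0001
```

Request:
play_rows(series=[{"dx": 5,"dy": -8.8,"dz": -2,"turn": -0.087,"fingers": 1},{"dx": 4,"dy": -8.9,"dz": -1,"turn": -0.087,"fingers": 1},{"dx": 4.2,"dy": -8.7,"dz": 0,"turn": -0.087,"fingers": 1},{"dx": 4.2,"dy": -8.5,"dz": 0,"turn": -0.087,"fingers": 1},{"dx": 3.5,"dy": -8.9,"dz": 0,"turn": -0.087,"fingers": 1},{"dx": 2.7,"dy": -9.1,"dz": 0,"turn": -0.087,"fingers": 1},{"dx": 1.8,"dy": -9.0,"dz": 0,"turn": -0.087,"fingers": 1},{"dx": 1.0,"dy": -8,"dz": 0,"turn": -0.087,"fingers": 1},{"dx": 0,"dy": 0,"dz": 0,"turn": 0,"fingers": 1},{"dx": 0,"dy": 0,"dz": 0,"turn": 0,"fingers": 1}])

```text
clock: 11.63
position: [0.6336, 0.2025, 0.0403]
ee_rot: [-0.025, 0.68, 0.732, 0.029]
contact_force: [0.9, -0.6, -0.4]
width: 0.0003
```

```bash
cat >> h.py <<'E'
C=np.array([.5255,.192]);PHI=-19.3
def brd(p):
    v=np.array(p[:2])-C; return np.hypot(*v)*1e3,np.degrees(np.arctan2(v[1],v[0]))-PHI
EX=C+.11*np.array([np.cos(np.radians(PHI)),np.sin(np.radians(PHI))])
def st():
    s=get_state();q=s["ee_rot"];print("tcp",np.round(s["position"],4),"yaw %.1f tilt %.1f"%(np.degrees(2*np.arctan2(q[2],q[1])),np.degrees(np.arccos(-(1-2*(q[1]**2+q[2]**2))))),"w %.4f"%s["width"],"brd r%.1f th%.1f"%brd(s["position"]),np.round(s["contact_force"],1),"t",s["clock"]); return s
def dark(im,z=.035):
    # dark-brown ball blobs
    h=cv2.cvtColor(im["pixels"],cv2.COLOR_RGB2HSV);m=((h[:,:,2]<100)&(h[:,:,1]>90)&((h[:,:,0]<16)|(h[:,:,0]>172))).astype(np.uint8)
    m=cv2.morphologyEx(m,cv2.MORPH_OPEN,np.ones((3,3),np.uint8))
    n,l,sx,c=cv2.connectedComponentsWithStats(m)
    for i in range(1,n):
        if sx[i,4]>40:
            p=atz(im,c[i],z)
            if np.hypot(*(p[:2]-C))<.19 or np.hypot(p[0]-.536,p[1]+.22)<.2: print("  blob",np.round(c[i],1),sx[i,4],"box",sx[i,:4],np.round(p[:2],4),"r%.0f th%.1f"%brd(p))
E
python3 - <<'E'
from h import *
st();print("EX",EX)
S=get_image("side");dark(S);print(px(S,[*EX,.035]));save(S,"b1.png",(205,210,305,310),5)
E
```

```text
tcp [0.6336 0.2025 0.0403] yaw 94.2 tilt 4.4 w 0.0003 brd r108.6 th24.9 [ 0.9 -0.6 -0.4] t 11.6333
EX [0.6293181  0.15564342]
  blob [239.6 250.8] 56 box [237 246   6  10] [0.6224 0.1527] r105 th-2.8
  blob [252.3 295.5] 135 box [244 290  16  12] [0.5617 0.2865] r101 th88.3
[236.82355375 251.31788271]
```

View pics/b1.png

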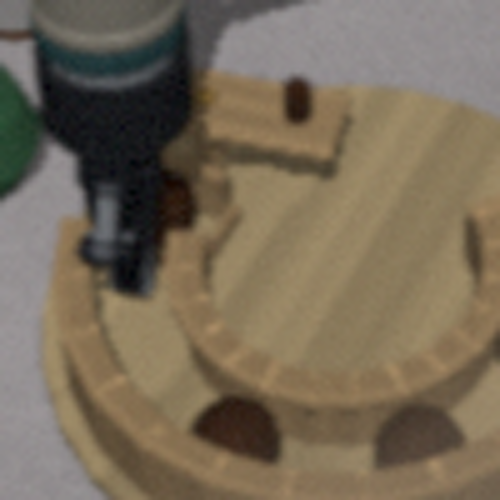

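The fingers have pushed the first ball into or near the gap; it is partly hidden by the fingers around pixel (239,251). I'll finish the push slowly.

Request:
play_rows(series=[{"dx": 0.5,"dy": -3,"dz": 0,"turn": -0.03,"fingers": 1},{"dx": 0.5,"dy": -3,"dz": 0,"turn": -0.03,"fingers": 1},{"dx": 0,"dy": -3,"dz": 0,"turn": 0,"fingers": 1},{"dx": 0,"dy": 0,"dz": 0,"turn": 0,"fingers": 1}])

```text
clock: 12.02
position: [0.6345, 0.1946, 0.0404]
ee_rot: [-0.025, 0.702, 0.712, 0.03]
contact_force: [-0.0, -0.2, 0.3]
width: 0.0002
```

Request:
play_rows(series=[{"dx": 0,"dy": 8,"dz": 0,"turn": 0,"fingers": 1},{"dx": -2,"dy": 8,"dz": 10,"turn": 0,"fingers": 1},{"dx": 0,"dy": 0,"dz": 30,"turn": -0.1,"fingers": 1},{"dx": 0,"dy": 0,"dz": 35,"turn": -0.12,"fingers": 1},{"dx": 0,"dy": 15,"dz": 35,"turn": -0.12,"fingers": 0},{"dx": 0,"dy": 10,"dz": 10,"turn": -0.12,"fingers": -1},{"dx": 0,"dy": 0,"dz": 0,"turn": -0.12,"fingers": -1},{"dx": 0,"dy": 0,"dz": 0,"turn": -0.12,"fingers": -1},{"dx": 0,"dy": 0,"dz": 0,"turn": -0.12,"fingers": -1},{"dx": 0,"dy": 0,"dz": 0,"turn": -0.12,"fingers": -1},{"dx": 0,"dy": 0,"dz": 0,"turn": -0.12,"fingers": -1},{"dx": 0,"dy": 0,"dz": 0,"turn": -0.12,"fingers": -1},{"dx": 0,"dy": 0,"dz": 0,"turn": -0.12,"fingers": -1},{"dx": 0,"dy": 0,"dz": 0,"turn": -0.12,"fingers": -1},{"dx": 0,"dy": 0,"dz": 0,"turn": -0.12,"fingers": -1},{"dx": 0,"dy": 0,"dz": 0,"turn": -0.12,"fingers": -1},{"dx": 0,"dy": 0,"dz": 0,"turn": -0.12,"fingers": -1},{"dx": 0,"dy": 0,"dz": 0,"turn": 0,"fingers": -1}])

```text
clock: 13.52
position: [0.6258, 0.2582, 0.1818]
ee_rot: [0.004, 0.99, -0.132, 0.049]
contact_force: [-0.0, -0.5, -0.5]
width: 0.0855
```

Run:
```python
from h import *
st();print("EX",EX)
S=get_image("side");T=get_image("top");dark(S);dark(T);print(px(S,[*EX,.035]),px(T,[*EX,.035]))
a=cv2.resize(S["pixels"][200:300,190:290,::-1],(400,400),interpolation=cv2.INTER_CUBIC)
b=cv2.resize(T["pixels"][120:220,170:270,::-1],(400,400),interpolation=cv2.INTER_CUBIC);cv2.imwrite("pics/b2.png",np.hstack([a,b]))
```

```text
tcp [0.6258 0.2582 0.1818] yaw -15.2 tilt 5.7 w 0.0855 brd r120.2 th52.7 [-0.  -0.5 -0.5] t 13.5167
EX [0.6293181  0.15564342]
  blob [234.2 253.8] 81 box [230 248   8  13] [0.6346 0.1648] r112 th5.3
  blob [252.4 295. ] 141 box [245 289  15  12] [0.5616 0.2849] r100 th88.0
  blob [216.7 165.1] 163 box [209 158  16  15] [0.626  0.1579] r106 th0.6
  blob [193.4 245.1] 196 box [186 238  16  15] [0.4174 0.2142] r110 th187.7
[236.82355375 251.31788271] [217.53639024 163.93230281]
```

View pics/b2.png

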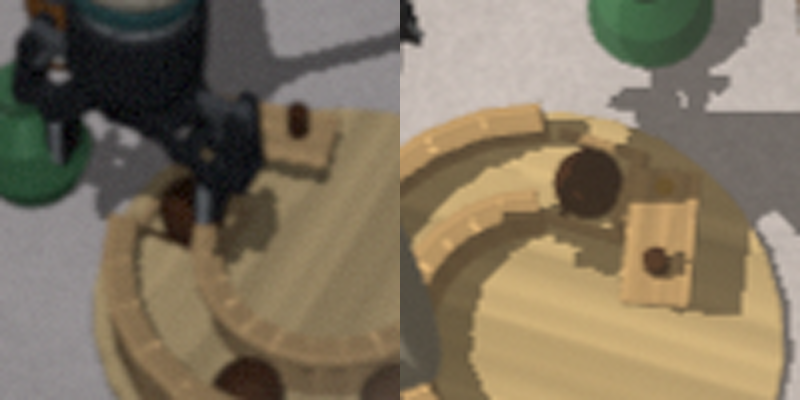

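In the top view the ball is a full disc at (217,165.5), in the gap and 1-4 mm from the predicted exit point. Fingers go over it with the jaws along board x.

Request:
play_rows(series=[{"dx": 0,"dy": -25,"dz": 0,"turn": -0.07,"fingers": -1},{"dx": 0,"dy": -25,"dz": 0,"turn": 0,"fingers": -1},{"dx": 0,"dy": -25,"dz": 0,"turn": 0,"fingers": -1},{"dx": 0,"dy": -22,"dz": -20,"turn": 0,"fingers": -1},{"dx": 0,"dy": 0,"dz": -25,"turn": 0,"fingers": -1},{"dx": 0,"dy": 0,"dz": -25,"turn": 0,"fingers": -1},{"dx": 0,"dy": 0,"dz": 0,"turn": 0,"fingers": -1},{"dx": 0,"dy": 0,"dz": 0,"turn": 0,"fingers": -1}])

```text
clock: 14.28
position: [0.6266, 0.1593, 0.1147]
ee_rot: [0.004, 0.987, -0.153, 0.053]
contact_force: [-0.1, 0.5, 0.6]
width: 0.0856
```

Request:
play_rows(series=[{"dx": -1,"dy": -1,"dz": -20,"turn": 0,"fingers": -1},{"dx": -1,"dy": -1,"dz": -20,"turn": 0,"fingers": -1},{"dx": -1,"dy": 0,"dz": -18,"turn": 0,"fingers": -1},{"dx": 0,"dy": 0,"dz": -12,"turn": 0,"fingers": -1},{"dx": 0,"dy": 0,"dz": -7,"turn": 0,"fingers": -1},{"dx": 0,"dy": 0,"dz": 0,"turn": 0,"fingers": -1}])

```text
clock: 14.78
position: [0.63, 0.1606, 0.0454]
ee_rot: [0.001, 0.987, -0.148, 0.061]
contact_force: [0.6, 0.4, 0.8]
width: 0.0856
```

Request:
play_rows(series=[{"dx": -2,"dy": -1,"dz": -3,"turn": 0,"fingers": -1},{"dx": -2,"dy": -1,"dz": -3,"turn": 0,"fingers": -1},{"dx": 0,"dy": 0,"dz": -3,"turn": 0,"fingers": -1},{"dx": 0,"dy": 0,"dz": 0,"turn": 0,"fingers": -1}])

```text
clock: 15.12
position: [0.6287, 0.1598, 0.0402]
ee_rot: [0.0, 0.987, -0.147, 0.064]
contact_force: [0.1, 0.6, -0.0]
width: 0.0853
```

Run:
```python
from h import *
s=st();print(s["qpos"])
S=get_image("side");save(S,"b3.png",(180,180,300,280),5)
```

```text
tcp [0.6287 0.1598 0.0402] yaw -16.9 tilt 7.4 w 0.0853 brd r108.1 th2.0 [ 0.1  0.6 -0. ] t 15.1167
[ 0.16329655  0.49814123  1.71031979 -0.05425814  0.81169132  0.49357187]
```

View pics/b3.png

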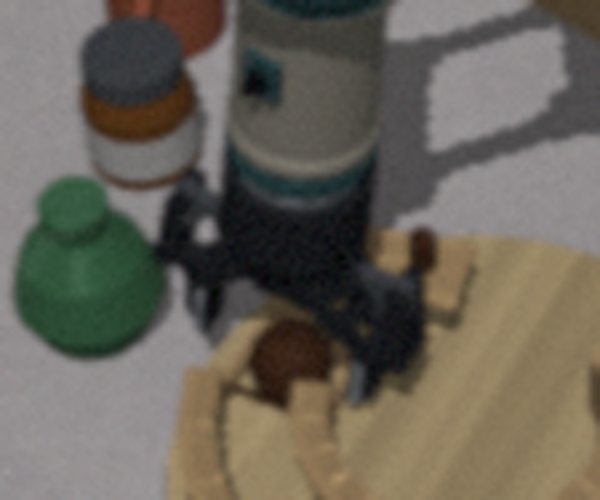

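Request:
play_rows(series=[{"dx": -1,"dy": -1,"dz": -4,"turn": 0,"fingers": -0.5},{"dx": -1,"dy": -1,"dz": -4,"turn": 0,"fingers": -0.3},{"dx": 0,"dy": 0,"dz": 0,"turn": 0,"fingers": -0.2},{"dx": 0,"dy": 0,"dz": 0,"turn": 0,"fingers": -0.2}])

```text
clock: 15.5
position: [0.6263, 0.1581, 0.0334]
ee_rot: [-0.001, 0.987, -0.147, 0.064]
contact_force: [-2.1, 0.9, 4.9]
width: 0.0513
```

Request:
play_rows(series=[{"dx": 0,"dy": 0,"dz": 1,"turn": 0,"fingers": 0.1},{"dx": 0,"dy": 0,"dz": 0,"turn": 0,"fingers": 0.3},{"dx": 0,"dy": 0,"dz": 0,"turn": 0,"fingers": 0.3},{"dx": 0,"dy": 0,"dz": 0,"turn": 0,"fingers": 0.3}], squeeze=30)

```text
clock: 15.83
position: [0.6243, 0.1585, 0.0346]
ee_rot: [-0.001, 0.987, -0.148, 0.063]
contact_force: [-0.1, -0.7, -0.3]
width: 0.0444
```

Request:
play_rows(series=[{"dx": 0,"dy": 0,"dz": 10,"turn": 0,"fingers": 0.5},{"dx": 0,"dy": 0,"dz": 20,"turn": 0,"fingers": 0.5},{"dx": 0,"dy": 0,"dz": 30,"turn": 0,"fingers": 0.5},{"dx": 0,"dy": 0,"dz": 30,"turn": 0,"fingers": 0.5},{"dx": 0,"dy": 0,"dz": 30,"turn": 0,"fingers": 0.5},{"dx": 0,"dy": 0,"dz": 0,"turn": 0,"fingers": 0.5}])

```text
clock: 16.33
position: [0.6225, 0.1579, 0.1582]
ee_rot: [0.0, 0.987, -0.148, 0.06]
contact_force: [2.4, 0.5, 0.6]
width: 0.044
```

Run:
```python
from h import *
st()
S=get_image("side");T=get_image("top");dark(S);dark(T)
save(S,"b4.png",(180,130,320,310),4)
r=rackfit([T,S],[.536,-.220,-.568]);print(r,np.round(pockets(r[0]),4))
```

```text
tcp [0.6225 0.1579 0.1582] yaw -17.0 tilt 6.9 w 0.0440 brd r102.8 th-0.1 [2.4 0.5 0.6] t 16.3333
  blob [252.4 295.4] 132 box [245 290  15  12] [0.5614 0.2863] r101 th88.4
  blob [163.6 186.4] 96 box [159 182  11  10] [0.5705 0.2947] r112 th85.7
(array([ 0.53600765, -0.22003963, -0.56857502]), np.float64(173.65098039215684), [np.uint64(3344), np.uint64(1899)]) [[ 0.4602 -0.1716]
 [ 0.5107 -0.2039]
 [ 0.5613 -0.2362]
 [ 0.6118 -0.2685]]
```

View pics/b4.png

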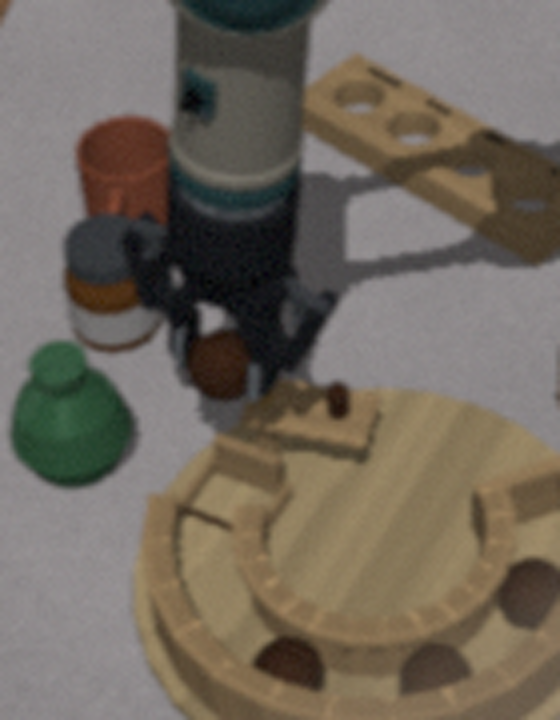

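The ball is held: side view (235,221), clear of the gap, with three dark balls left in the channel. The rack has not moved. I'll carry the ball to pocket 1, turning the jaws across the rack.

Request:
play_rows(series=[{"dx": -13,"dy": -27,"dz": 0,"turn": 0.11,"fingers": 0.5},{"dx": -13,"dy": -27,"dz": 0,"turn": 0.11,"fingers": 0.5},{"dx": -13,"dy": -27,"dz": 0,"turn": 0.11,"fingers": 0.5},{"dx": -13,"dy": -27,"dz": 0,"turn": 0.11,"fingers": 0.5},{"dx": -13,"dy": -27,"dz": 0,"turn": 0.11,"fingers": 0.5},{"dx": -13,"dy": -27,"dz": 0,"turn": 0.11,"fingers": 0.5},{"dx": -13,"dy": -27,"dz": 0,"turn": 0.11,"fingers": 0.5},{"dx": -13,"dy": -27,"dz": 0,"turn": 0.11,"fingers": 0.5},{"dx": -13,"dy": -27,"dz": 0,"turn": 0.11,"fingers": 0.5},{"dx": -13,"dy": -27,"dz": 0,"turn": 0.11,"fingers": 0.5},{"dx": -13,"dy": -27,"dz": 0,"turn": 0.11,"fingers": 0.5},{"dx": -13,"dy": -20,"dz": 0,"turn": 0.06,"fingers": 0.5},{"dx": 0,"dy": 0,"dz": -20,"turn": 0,"fingers": 0.5},{"dx": 0,"dy": 0,"dz": -20,"turn": 0,"fingers": 0.5},{"dx": 0,"dy": 0,"dz": 0,"turn": 0,"fingers": 0.5},{"dx": 0,"dy": 0,"dz": 0,"turn": 0,"fingers": 0.5}])

```text
clock: 17.77
position: [0.4399, -0.1642, 0.09]
ee_rot: [-0.041, 0.872, 0.487, 0.027]
contact_force: [-0.0, 0.1, -0.6]
width: 0.0442
```

Run:
```python
from h import *
s=st();print(s["qpos"])
S=get_image("side");dark(S,s["position"][2]);print(px(S,s["position"]))
```

```text
tcp [ 0.4399 -0.1642  0.09  ] yaw 58.4 tilt 5.6 w 0.0442 brd r366.4 th-84.2 [-0.   0.1 -0.6] t 17.7667
[-0.57113206  0.27974934  1.93180548  0.10321904  0.97941238 -1.64980944]
  blob [321.7 164. ] 83 box [319 158   7  14] [ 0.4339 -0.1675] r371 th-85.0
  blob [252.7 295.7] 132 box [245 291  16  11] [0.5511 0.3222] r133 th98.2
[319.67584612 164.50864564]
```

Request:
play_rows(series=[{"dx": 7,"dy": -3,"dz": 0,"turn": 0,"fingers": 0.5},{"dx": 7,"dy": -3,"dz": 0,"turn": 0,"fingers": 0.5},{"dx": 6,"dy": -1.5,"dz": -8,"turn": 0,"fingers": 0.5},{"dx": 0,"dy": 0,"dz": -8,"turn": 0,"fingers": 0.5},{"dx": 0,"dy": 0,"dz": 0,"turn": 0,"fingers": 0.5},{"dx": 0,"dy": 0,"dz": 0,"turn": 0,"fingers": 0.5}])

```text
clock: 18.32
position: [0.465, -0.1717, 0.0748]
ee_rot: [-0.039, 0.871, 0.489, 0.028]
contact_force: [0.4, 1.0, -0.7]
width: 0.0442
```

Request:
play_rows(series=[{"dx": -4.5,"dy": 0,"dz": -4,"turn": 0,"fingers": 0.5},{"dx": 0,"dy": 0,"dz": -8,"turn": 0,"fingers": 0.5},{"dx": 0,"dy": 0,"dz": -8,"turn": 0,"fingers": 0.5},{"dx": 0,"dy": 0,"dz": -6,"turn": 0,"fingers": 0.5},{"dx": 0,"dy": 0,"dz": 0,"turn": 0,"fingers": 0.5}])

```text
clock: 18.73
position: [0.4591, -0.1709, 0.0463]
ee_rot: [-0.039, 0.871, 0.489, 0.028]
contact_force: [-0.6, -0.6, -0.7]
width: 0.0442
```

Request:
play_rows(series=[{"dx": 0.5,"dy": 0,"dz": -3,"turn": 0,"fingers": 0.5},{"dx": 0,"dy": 0,"dz": -3,"turn": 0,"fingers": 0.5},{"dx": 0,"dy": 0,"dz": 0,"turn": 0,"fingers": 0.5}])

```text
clock: 18.98
position: [0.4593, -0.1709, 0.0395]
ee_rot: [-0.04, 0.871, 0.489, 0.028]
contact_force: [0.1, -0.2, 2.1]
width: 0.044
```

Request:
play_rows(series=[{"dx": 0,"dy": 0,"dz": 0,"turn": 0,"fingers": -0.3},{"dx": 0,"dy": 0,"dz": 0,"turn": 0,"fingers": -0.5},{"dx": 0,"dy": 0,"dz": 0,"turn": 0,"fingers": -0.7},{"dx": 0,"dy": 0,"dz": 10,"turn": 0,"fingers": -1},{"dx": 0,"dy": 0,"dz": 25,"turn": 0,"fingers": -1},{"dx": 0,"dy": 0,"dz": 30,"turn": 0,"fingers": 0},{"dx": 0,"dy": 0,"dz": 30,"turn": 0,"fingers": 1},{"dx": 0,"dy": 0,"dz": 0,"turn": 0,"fingers": 1},{"dx": 0,"dy": 0,"dz": 0,"turn": 0,"fingers": 1}])

```text
clock: 19.73
position: [0.4587, -0.1705, 0.1414]
ee_rot: [-0.039, 0.871, 0.489, 0.028]
contact_force: [-0.4, 0.4, -0.5]
width: 0.0388
```

Run:
```python
from h import *
s=st()
S=get_image("side");T=get_image("top");dark(S,.037);print('-');dark(T,.037)
r=rackfit([T,S],[.536,-.220,-.568]);print(r[:2],np.round(pockets(r[0]),4), px(S,[*pockets(r[0])[0],.037]))
print(rackfit([S],[.536,-.220,-.568])[:2])
```

```text
tcp [ 0.4587 -0.1705  0.1414] yaw 58.6 tilt 5.5 w 0.0388 brd r368.6 th-81.1 [-0.4  0.4 -0.5] t 19.7333
  blob [312.2 175.2] 137 box [306 169  13  13] [ 0.461  -0.1718] r369 th-80.7
  blob [251.9 294.8] 139 box [244 289  16  12] [0.5627 0.2859] r101 th87.7
-
  blob [161.7 189.4] 194 box [155 182  15  17] [0.5621 0.2987] r113 th90.4
  blob [164.7 224.9] 201 box [157 217  17  17] [0.4695 0.288 ] r111 th139.5
  blob [344.3 227.4] 145 box [337 222  15  12] [ 0.4583 -0.1683] r367 th-81.3
  blob [193.9 245.1] 206 box [186 238  17  15] [0.4171 0.2126] r110 th188.5
(array([ 0.5495455 , -0.29208657, -0.72812654]), np.float64(4210.607843137254)) [[ 0.4824 -0.2322]
 [ 0.5272 -0.2721]
 [ 0.5719 -0.3121]
 [ 0.6167 -0.352 ]] [307.57426872 161.93769681]
(array([ 0.5372062 , -0.2208958 , -0.57338773]), np.float64(79.8156862745098))
```

Pocket 1 reads correct: ball at (0.461, -0.1718) against the pocket at (0.4602, -0.1716). Ball 2 is at board angle 90°, so I insert at 115°.

Request:
play_rows(series=[{"dx": 4,"dy": 32,"dz": 8,"turn": -0.075,"fingers": 1},{"dx": 4,"dy": 32,"dz": 8,"turn": -0.075,"fingers": 1},{"dx": 4,"dy": 32,"dz": 4,"turn": -0.075,"fingers": 1},{"dx": 4,"dy": 32,"dz": 0,"turn": -0.075,"fingers": 1},{"dx": 4,"dy": 32,"dz": 0,"turn": -0.075,"fingers": 1},{"dx": 4,"dy": 32,"dz": 0,"turn": -0.075,"fingers": 1},{"dx": 4,"dy": 32,"dz": 0,"turn": -0.075,"fingers": 1},{"dx": 4,"dy": 32,"dz": 0,"turn": -0.075,"fingers": 1},{"dx": 4,"dy": 32,"dz": 0,"turn": -0.075,"fingers": 1},{"dx": 4,"dy": 32,"dz": 0,"turn": -0.075,"fingers": 1},{"dx": 4,"dy": 32,"dz": 0,"turn": -0.075,"fingers": 1},{"dx": 4,"dy": 32,"dz": 0,"turn": -0.075,"fingers": 1},{"dx": 4,"dy": 32,"dz": 0,"turn": 0,"fingers": 1},{"dx": 4,"dy": 32,"dz": 0,"turn": 0,"fingers": 1},{"dx": 0,"dy": 0,"dz": 0,"turn": 0,"fingers": 1},{"dx": 0,"dy": 0,"dz": 0,"turn": 0,"fingers": 1}])

```text
clock: 21.17
position: [0.502, 0.2966, 0.1404]
ee_rot: [-0.027, 0.999, 0.034, 0.026]
contact_force: [-0.4, -0.9, -0.4]
width: -0.0001
```

Run:
```python
from h import *
s=st();print(s["qpos"])
```

```text
tcp [0.502  0.2966 0.1404] yaw 3.9 tilt 4.3 w -0.0001 brd r107.2 th122.0 [-0.4 -0.9 -0.4] t 21.1667
[0.39469631 0.32729049 1.70098914 0.03706289 1.0458796  0.30848647]
```

Request:
play_rows(series=[{"dx": 6,"dy": 3,"dz": 0,"turn": 0.02,"fingers": 1},{"dx": 6,"dy": 2,"dz": 0,"turn": 0.01,"fingers": 1},{"dx": 0,"dy": 0,"dz": -15,"turn": 0,"fingers": 1},{"dx": 0,"dy": 0,"dz": -15,"turn": 0,"fingers": 1},{"dx": 0,"dy": 0,"dz": -15,"turn": 0,"fingers": 1},{"dx": 0,"dy": 0,"dz": -12,"turn": 0,"fingers": 1},{"dx": 0,"dy": 0,"dz": 0,"turn": 0,"fingers": 1}])

```text
clock: 21.75
position: [0.5173, 0.2948, 0.079]
ee_rot: [-0.026, 0.998, 0.049, 0.024]
contact_force: [-0.4, -0.9, -0.6]
width: 0.0003
```

Request:
play_rows(series=[{"dx": -1.5,"dy": 3.5,"dz": 0,"turn": 0,"fingers": 1},{"dx": -1.5,"dy": 3.5,"dz": -4,"turn": 0,"fingers": 1},{"dx": -0.5,"dy": 0.5,"dz": -9,"turn": 0,"fingers": 1},{"dx": -0.5,"dy": 0.5,"dz": -9,"turn": 0,"fingers": 1},{"dx": -0.5,"dy": 0.5,"dz": -9,"turn": 0,"fingers": 1},{"dx": 0,"dy": 0,"dz": -7,"turn": 0,"fingers": 1},{"dx": 0,"dy": 0,"dz": 0,"turn": 0,"fingers": 1}])

```text
clock: 22.33
position: [0.5151, 0.3018, 0.0397]
ee_rot: [-0.026, 0.998, 0.047, 0.026]
contact_force: [-0.5, 0.1, 0.3]
width: -0.0001
```

Run:
```python
from h import *
s=st();p=s["position"]
# plan arc: steps from current theta to 24 in n
r,t=brd(p);n=19;prev=p[:2]
for i in range(1,n+1):
    th=t+(25-t)*i/n; a=np.radians(th+PHI);rr=110+(r-110)*max(0,1-i/3);q=C+rr/1e3*np.array([np.cos(a),np.sin(a)])
    print(np.round((q-prev)*1e3,1),end=" ");prev=q
print("turn",np.radians((25-t)/n))
```

```text
tcp [0.5151 0.3018 0.0397] yaw 5.4 tilt 4.2 w -0.0001 brd r110.3 th114.7 [-0.5  0.1  0.3] t 22.3333
[9.1 0.4] [ 9.1 -0.4] [ 9.  -1.1] [ 8.9 -1.7] [ 8.7 -2.5] [ 8.5 -3.2] [ 8.2 -3.9] [ 7.8 -4.5] [ 7.4 -5.2] [ 7.  -5.8] [ 6.5 -6.3] [ 6.  -6.8] [ 5.4 -7.3] [ 4.8 -7.7] [ 4.1 -8.1] [ 3.4 -8.4] [ 2.7 -8.6] [ 2.  -8.8] [ 1.3 -9. ] turn -0.08240068654827296
```

Request:
play_rows(series=[{"dx": 9.1,"dy": 0.4,"dz": 0,"turn": -0.082,"fingers": 1},{"dx": 9.1,"dy": -0.4,"dz": 0,"turn": -0.082,"fingers": 1},{"dx": 9,"dy": -1.1,"dz": 0,"turn": -0.082,"fingers": 1},{"dx": 8.9,"dy": -1.7,"dz": 0,"turn": -0.082,"fingers": 1},{"dx": 8.7,"dy": -2.5,"dz": 0,"turn": -0.082,"fingers": 1},{"dx": 8.5,"dy": -3.2,"dz": 0,"turn": -0.082,"fingers": 1},{"dx": 8.2,"dy": -3.9,"dz": 0,"turn": -0.082,"fingers": 1},{"dx": 7.8,"dy": -4.5,"dz": 0,"turn": -0.082,"fingers": 1},{"dx": 7.4,"dy": -5.2,"dz": 0,"turn": -0.082,"fingers": 1}])

```text
clock: 23.08
position: [0.5888, 0.2799, 0.0367]
ee_rot: [-0.014, 0.943, -0.331, 0.029]
contact_force: [0.3, 0.9, 0.2]
width: -0.0002
```

```bash
cat >> h.py <<'E'
def plan(n,end=22.,k=3):
    s=st();p=s["position"];r,t=brd(p);prev=p[:2]
    for i in range(1,n+1):
        th=t+(end-t)*i/n; a=np.radians(th+PHI);rr=110+(r-110)*max(0,1-i/k);q=C+rr/1e3*np.array([np.cos(a),np.sin(a)])
        print(np.round((q-prev)*1e3,1),end=" ");prev=q
    print("turn",np.radians((end-t)/n))
E
python3 -c "
from h import *
plan(9)"
```

```text
tcp [0.5888 0.2799 0.0367] yaw -38.7 tilt 3.6 w -0.0002 brd r108.4 th73.5 [0.3 0.9 0.2] t 23.0833
[ 8.8 -6.3] [ 8.2 -7.2] [ 7.5 -8.1] [ 6.2 -9.1] [ 5.2 -9.7] [  4.2 -10.1] [  3.2 -10.5] [  2.2 -10.8] [  1.1 -10.9] turn -0.09995734251618642
```

Request:
play_rows(series=[{"dx": 8.8,"dy": -6.3,"dz": 0.5,"turn": -0.1,"fingers": 1},{"dx": 8.2,"dy": -7.2,"dz": 0.5,"turn": -0.1,"fingers": 1},{"dx": 7.5,"dy": -8.1,"dz": 0.5,"turn": -0.1,"fingers": 1},{"dx": 6.2,"dy": -9.1,"dz": 0.5,"turn": -0.1,"fingers": 1},{"dx": 5.2,"dy": -9.7,"dz": 0.5,"turn": -0.1,"fingers": 1},{"dx": 4.2,"dy": -10.1,"dz": 0.5,"turn": -0.1,"fingers": 1},{"dx": 3.2,"dy": -10,"dz": 0,"turn": -0.1,"fingers": 1},{"dx": 2,"dy": -9,"dz": 0,"turn": -0.1,"fingers": 1},{"dx": 1,"dy": -6,"dz": 0,"turn": -0.08,"fingers": 1},{"dx": 0,"dy": -3,"dz": 0,"turn": 0,"fingers": 1},{"dx": 0,"dy": 0,"dz": 0,"turn": 0,"fingers": 1}])

```text
clock: 24.0
position: [0.6387, 0.1999, 0.0387]
ee_rot: [0.001, -0.697, 0.717, -0.031]
contact_force: [0.1, -0.6, 0.1]
width: 0.0001
```

```bash
python3 -c "
from h import *
st();S=get_image('side');dark(S);T=get_image('top');dark(T)"
```

```text
tcp [0.6387 0.1999 0.0387] yaw 268.4 tilt 3.6 w 0.0001 brd r113.5 th23.3 [ 0.1 -0.6  0.1] t 24.0
  blob [312.2 174.8] 86 box [306 170  12  11] [ 0.4614 -0.1757] r373 th-80.6
  blob [310.8 273.3] 45 box [307 270   8   8] [0.4256 0.1987] r100 th195.5
  blob [217.3 165. ] 134 box [210 159  15  13] [0.6265 0.1563] r107 th-0.2
```

Ball 2 is already in the gap at (217,165), board angle -0.2°. I'll lift, turn and grasp it.

Request:
play_rows(series=[{"dx": 0,"dy": 6,"dz": 0,"turn": 0,"fingers": 1},{"dx": -2,"dy": 2,"dz": 20,"turn": 0,"fingers": 1},{"dx": 0,"dy": 0,"dz": 30,"turn": 0,"fingers": 1},{"dx": 0,"dy": 0,"dz": 35,"turn": 0.1,"fingers": 1},{"dx": 0,"dy": 0,"dz": 20,"turn": 0.12,"fingers": 0},{"dx": 0,"dy": 0,"dz": 0,"turn": 0.12,"fingers": -1},{"dx": -1,"dy": -10,"dz": 0,"turn": 0.12,"fingers": -1},{"dx": -2,"dy": -10,"dz": 0,"turn": 0.12,"fingers": -1},{"dx": -2,"dy": -10,"dz": 0,"turn": 0.12,"fingers": -1},{"dx": -2,"dy": -10,"dz": 0,"turn": 0.12,"fingers": -1},{"dx": -2,"dy": -8,"dz": 0,"turn": 0.12,"fingers": -1},{"dx": -2,"dy": 0,"dz": 0,"turn": 0.12,"fingers": -1},{"dx": 0,"dy": 0,"dz": 0,"turn": 0.12,"fingers": -1},{"dx": 0,"dy": 0,"dz": 0,"turn": 0.08,"fingers": -1},{"dx": 0,"dy": 0,"dz": 0,"turn": 0,"fingers": -1},{"dx": 0,"dy": 0,"dz": 0,"turn": 0,"fingers": -1}])

```text
clock: 25.43
position: [0.6197, 0.1745, 0.1496]
ee_rot: [-0.021, 0.99, -0.138, 0.026]
contact_force: [0.2, 0.5, -0.3]
width: 0.0854
```

```bash
python3 -c "
from h import *
st();S=get_image('side');dark(S);T=get_image('top');dark(T)"
```

```text
tcp [0.6197 0.1745 0.1496] yaw -15.9 tilt 3.8 w 0.0854 brd r95.8 th8.8 [ 0.2  0.5 -0.3] t 25.4333
  blob [309.7 175.7] 46 box [307 171   6  10] [ 0.4688 -0.1707] r367 th-79.6
  blob [237.5 251.3] 177 box [231 244  15  17] [0.6276 0.1554] r108 th-0.4
```

Request:
play_rows(series=[{"dx": 3,"dy": -9,"dz": 0,"turn": -0.03,"fingers": -1},{"dx": 3,"dy": -9,"dz": -5,"turn": -0.03,"fingers": -1},{"dx": 0,"dy": 0,"dz": -20,"turn": 0,"fingers": -1},{"dx": 0,"dy": 0,"dz": -20,"turn": 0,"fingers": -1},{"dx": 0,"dy": 0,"dz": -15,"turn": 0,"fingers": -1},{"dx": 0,"dy": 0,"dz": -10,"turn": 0,"fingers": -1},{"dx": 0,"dy": 0,"dz": 0,"turn": 0,"fingers": -1}])

```text
clock: 26.12
position: [0.6286, 0.1522, 0.0772]
ee_rot: [-0.02, 0.984, -0.176, 0.029]
contact_force: [-1.2, 0.1, 0.5]
width: 0.0853
```

Request:
play_rows(series=[{"dx": -1,"dy": 2,"dz": -10,"turn": 0,"fingers": -1},{"dx": -1,"dy": 1,"dz": -10,"turn": 0,"fingers": -1},{"dx": -1,"dy": 1,"dz": -10,"turn": 0,"fingers": -1},{"dx": 0,"dy": 0,"dz": -8,"turn": 0,"fingers": -0.6},{"dx": 0,"dy": 0,"dz": 0,"turn": 0,"fingers": -0.4},{"dx": 0,"dy": 0,"dz": 0,"turn": 0,"fingers": -0.4}])

```text
clock: 26.62
position: [0.6266, 0.1558, 0.0363]
ee_rot: [-0.02, 0.984, -0.177, 0.03]
contact_force: [0.5, 0.0, 0.8]
width: 0.0599
```

Request:
play_rows(series=[{"dx": 0,"dy": 0,"dz": -3,"turn": 0,"fingers": -0.2},{"dx": 0,"dy": 0,"dz": 0,"turn": 0,"fingers": 0.1},{"dx": 0,"dy": 0,"dz": 0,"turn": 0,"fingers": 0.5},{"dx": 0,"dy": 0,"dz": 0,"turn": 0,"fingers": 0.5},{"dx": 0,"dy": 0,"dz": 0,"turn": 0,"fingers": 0.5},{"dx": 0,"dy": 0,"dz": 10,"turn": 0,"fingers": 0.5},{"dx": 0,"dy": 0,"dz": 20,"turn": 0,"fingers": 0.5},{"dx": 0,"dy": 0,"dz": 30,"turn": 0,"fingers": 0.5},{"dx": 0,"dy": 0,"dz": 30,"turn": 0,"fingers": 0.5},{"dx": 0,"dy": 0,"dz": 20,"turn": 0,"fingers": 0.5},{"dx": 0,"dy": 0,"dz": 0,"turn": 0,"fingers": 0.5}], squeeze=30)

```text
clock: 27.53
position: [0.6259, 0.1559, 0.1511]
ee_rot: [-0.02, 0.984, -0.177, 0.031]
contact_force: [1.7, -0.1, 0.7]
width: 0.0445
```

```bash
python3 -c "
from h import *
s=st();S=get_image('side');dark(S,s['position'][2]);T=get_image('top');dark(T,.037);print(px(S,s['position']))
r=rackfit([T,S],[.536,-.220,-.568]);print(r,np.round(pockets(r[0]),4))
print(rackfit([S],[.536,-.220,-.568])[:2])"
```

```text
tcp [0.6259 0.1559 0.1511] yaw -20.4 tilt 4.2 w 0.0445 brd r106.7 th-0.5 [ 1.7 -0.1  0.7] t 27.5333
  blob [232.9 222.2] 178 box [226 215  14  16] [0.6308 0.1555] r111 th0.2
[234.76237372 222.49837368]
(array([ 0.53596909, -0.22003817, -0.56760379]), np.float64(171.3843137254902), [np.uint64(3348), np.uint64(1904)]) [[ 0.4601 -0.1717]
 [ 0.5107 -0.2039]
 [ 0.5613 -0.2362]
 [ 0.6119 -0.2684]]
(array([ 0.53728771, -0.2203521 , -0.57044804]), np.float64(75.73333333333333))
```

Ball 2 is held and the rack has not moved. Carrying it to pocket 2.

Request:
play_rows(series=[{"dx": -8,"dy": -29,"dz": 1,"turn": 0.113,"fingers": 0.5},{"dx": -8,"dy": -29,"dz": 1,"turn": 0.113,"fingers": 0.5},{"dx": -8,"dy": -29,"dz": 1,"turn": 0.113,"fingers": 0.5},{"dx": -8,"dy": -29,"dz": 1,"turn": 0.113,"fingers": 0.5},{"dx": -8,"dy": -29,"dz": 1,"turn": 0.113,"fingers": 0.5},{"dx": -8,"dy": -29,"dz": 1,"turn": 0.113,"fingers": 0.5},{"dx": -8,"dy": -29,"dz": 1,"turn": 0.113,"fingers": 0.5},{"dx": -8,"dy": -29,"dz": 1,"turn": 0.113,"fingers": 0.5},{"dx": -8,"dy": -29,"dz": 1,"turn": 0.113,"fingers": 0.5},{"dx": -8,"dy": -29,"dz": 1,"turn": 0.113,"fingers": 0.5},{"dx": -8,"dy": -29,"dz": 1,"turn": 0.113,"fingers": 0.5},{"dx": -8,"dy": -29,"dz": 1,"turn": 0.113,"fingers": 0.5},{"dx": 0,"dy": 0,"dz": 0,"turn": 0,"fingers": 0.5},{"dx": 0,"dy": 0,"dz": 0,"turn": 0,"fingers": 0.5}])

```text
clock: 28.8
position: [0.5057, -0.2019, 0.1362]
ee_rot: [-0.04, 0.859, 0.51, -0.011]
contact_force: [0.1, 0.5, 0.1]
width: 0.0438
```

Request:
play_rows(series=[{"dx": 5,"dy": -2,"dz": 0,"turn": -0.06,"fingers": 0.5},{"dx": 0,"dy": 0,"dz": -15,"turn": 0,"fingers": 0.5},{"dx": 0,"dy": 0,"dz": -15,"turn": 0,"fingers": 0.5},{"dx": 0,"dy": 0,"dz": -15,"turn": 0,"fingers": 0.5},{"dx": 0,"dy": 0,"dz": -12,"turn": 0,"fingers": 0.5},{"dx": 0,"dy": 0,"dz": 0,"turn": 0,"fingers": 0.5},{"dx": 0,"dy": 0,"dz": 0,"turn": 0,"fingers": 0.5}])

```text
clock: 29.38
position: [0.5074, -0.1963, 0.0706]
ee_rot: [-0.047, 0.876, 0.48, -0.012]
contact_force: [1.3, -0.2, 0.1]
width: 0.0445
```

```bash
python3 -c "
from h import *
s=st();p=s['position'];S=get_image('side');dark(S,p[2]);print(px(S,p));q=s['ee_rot'];w,x,y,z=q;print('zaxis',2*(x*z+w*y),2*(y*z-w*x))"
```

```text
tcp [ 0.5074 -0.1963  0.0706] yaw 57.4 tilt 5.6 w 0.0445 brd r388.7 th-73.4 [ 1.3 -0.2  0.1] t 29.3833
  blob [300.5 159.7] 93 box [297 154   8  13] [ 0.5019 -0.2006] r393 th-74.1
  blob [312.7 174.8] 122 box [306 169  13  13] [ 0.4574 -0.137 ] r336 th-82.4
[298.6203913  160.46402637]
zaxis -0.06612293985380763 0.07089940132962437
```

Request:
play_rows(series=[{"dx": 2,"dy": -4,"dz": 0,"turn": 0,"fingers": 0.5},{"dx": 1,"dy": -4,"dz": -6,"turn": 0,"fingers": 0.5},{"dx": 0,"dy": -0.5,"dz": -6,"turn": 0,"fingers": 0.5},{"dx": 0,"dy": -0.5,"dz": -6,"turn": 0,"fingers": 0.5},{"dx": 0,"dy": 0,"dz": 0,"turn": 0,"fingers": 0.5}])

```text
clock: 29.85
position: [0.5125, -0.2061, 0.0534]
ee_rot: [-0.045, 0.876, 0.48, -0.011]
contact_force: [-0.6, 0.7, -0.3]
width: 0.0442
```

Request:
play_rows(series=[{"dx": -1,"dy": 1,"dz": -4,"turn": 0,"fingers": 0.5},{"dx": -0.5,"dy": 0.5,"dz": -4,"turn": 0,"fingers": 0.5},{"dx": 0,"dy": 0,"dz": -4,"turn": 0,"fingers": 0.5},{"dx": 0,"dy": 0,"dz": -1.5,"turn": 0,"fingers": 0.5},{"dx": 0,"dy": 0,"dz": 0,"turn": 0,"fingers": 0.5}])

```text
clock: 30.27
position: [0.5107, -0.2047, 0.0383]
ee_rot: [-0.045, 0.876, 0.48, -0.011]
contact_force: [0.2, 0.0, 1.3]
width: 0.0442
```

Request:
play_rows(series=[{"dx": 0,"dy": 0,"dz": 0,"turn": 0,"fingers": -0.3},{"dx": 0,"dy": 0,"dz": 0,"turn": 0,"fingers": -0.5},{"dx": 0,"dy": 0,"dz": 0,"turn": 0,"fingers": -0.7},{"dx": 0,"dy": 0,"dz": 10,"turn": 0,"fingers": -1},{"dx": 0,"dy": 0,"dz": 25,"turn": 0,"fingers": -1},{"dx": 0,"dy": 0,"dz": 30,"turn": 0,"fingers": 0},{"dx": 0,"dy": 0,"dz": 35,"turn": 0,"fingers": 1},{"dx": 0,"dy": 0,"dz": 0,"turn": 0,"fingers": 1},{"dx": 0,"dy": 0,"dz": 0,"turn": 0,"fingers": 1}])

```text
clock: 31.02
position: [0.5096, -0.2039, 0.1455]
ee_rot: [-0.046, 0.876, 0.48, -0.011]
contact_force: [-1.2, -0.4, 0.2]
width: 0.0387
```

```bash
python3 -c "
from h import *
st()
S=get_image('side');T=get_image('top');dark(S,.037);print('-');dark(T,.037)
r=rackfit([S],[.536,-.220,-.568]);print(r[:2],np.round(pockets(r[0]),4))"
```

```text
tcp [ 0.5096 -0.2039  0.1455] yaw 57.4 tilt 5.4 w 0.0387 brd r396.2 th-73.0 [-1.2 -0.4  0.2] t 31.0167
  blob [297.7 166.2] 120 box [292 161  13  11] [ 0.511  -0.2072] r399 th-72.8
  blob [312.2 175.3] 131 box [306 169  13  13] [ 0.461  -0.1712] r369 th-80.8
-
  blob [353.2 205.4] 83 box [349 200  10  13] [ 0.5147 -0.1936] r386 th-72.3
  blob [164.9 225.1] 205 box [157 217  17  17] [0.469  0.2875] r111 th139.9
  blob [342.3 226.8] 126 box [337 220  11  15] [ 0.4598 -0.1633] r361 th-81.2
  blob [193.7 245. ] 203 box [186 238  16  15] [0.4176 0.2132] r110 th188.2
(array([ 0.53727132, -0.22091078, -0.5732569 ]), np.float64(81.66274509803921)) [[ 0.4617 -0.1721]
 [ 0.5121 -0.2046]
 [ 0.5625 -0.2372]
 [ 0.6129 -0.2697]]
```

Both balls are seated. Ball 3 is at 140°, so I insert at 164°.

Request:
play_rows(series=[{"dx": -4.5,"dy": 31.5,"dz": 2,"turn": 0,"fingers": 1},{"dx": -4.5,"dy": 31.5,"dz": 2,"turn": 0,"fingers": 1},{"dx": -4.5,"dy": 31.5,"dz": 2,"turn": 0,"fingers": 1},{"dx": -4.5,"dy": 31.5,"dz": 2,"turn": 0,"fingers": 1},{"dx": -4.5,"dy": 31.5,"dz": 2,"turn": 0,"fingers": 1},{"dx": -4.5,"dy": 31.5,"dz": 2,"turn": 0,"fingers": 1},{"dx": -4.5,"dy": 31.5,"dz": 2,"turn": 0,"fingers": 1},{"dx": -4.5,"dy": 31.5,"dz": 0,"turn": 0,"fingers": 1},{"dx": -4.5,"dy": 31.5,"dz": 0,"turn": 0,"fingers": 1},{"dx": -4.5,"dy": 31.5,"dz": 0,"turn": 0,"fingers": 1},{"dx": -4.5,"dy": 31.5,"dz": 0,"turn": 0,"fingers": 1},{"dx": -4.5,"dy": 31.5,"dz": 0,"turn": 0,"fingers": 1},{"dx": -4.5,"dy": 31.5,"dz": 0,"turn": 0,"fingers": 1},{"dx": -4.5,"dy": 31.5,"dz": 0,"turn": 0,"fingers": 1},{"dx": 0,"dy": 0,"dz": 0,"turn": 0,"fingers": 1},{"dx": 0,"dy": 0,"dz": 0,"turn": 0,"fingers": 1}])

```text
clock: 32.45
position: [0.4291, 0.2542, 0.1416]
ee_rot: [-0.053, 0.877, 0.476, -0.026]
contact_force: [0.6, -0.4, -0.5]
width: -0.0002
```

```bash
python3 -c "
from h import *
st()"
```

```text
tcp [0.4291 0.2542 0.1416] yaw 57.0 tilt 6.8 w -0.0002 brd r114.7 th166.5 [ 0.6 -0.4 -0.5] t 32.45
```

Request:
play_rows(series=[{"dx": 6,"dy": 1.5,"dz": 0,"turn": -0.04,"fingers": 1},{"dx": 0,"dy": 0,"dz": -15,"turn": 0,"fingers": 1},{"dx": 0,"dy": 0,"dz": -15,"turn": 0,"fingers": 1},{"dx": 0,"dy": 0,"dz": -15,"turn": 0,"fingers": 1},{"dx": 0,"dy": 0,"dz": -13,"turn": 0,"fingers": 1},{"dx": 0,"dy": 0,"dz": 0,"turn": 0,"fingers": 1}])

```text
clock: 32.95
position: [0.4335, 0.2505, 0.0779]
ee_rot: [-0.053, 0.888, 0.457, -0.029]
contact_force: [0.1, -0.4, 0.6]
width: -0.0
```

```bash
python3 -c "
from h import *
s=st();w,x,y,z=s['ee_rot'];print('zaxis',2*(x*z+w*y),2*(y*z-w*x))"
```

```text
tcp [0.4335 0.2505 0.0779] yaw 54.5 tilt 6.9 w -0.0000 brd r109.0 th166.9 [ 0.1 -0.4  0.6] t 32.95
zaxis -0.0992974153505877 0.0678407670698359
```

Request:
play_rows(series=[{"dx": 1,"dy": 3,"dz": -5,"turn": 0,"fingers": 1},{"dx": 0,"dy": 1,"dz": -9,"turn": 0,"fingers": 1},{"dx": 0,"dy": 1,"dz": -9,"turn": 0,"fingers": 1},{"dx": 0,"dy": 1,"dz": -9,"turn": 0,"fingers": 1},{"dx": 0,"dy": 0,"dz": -6,"turn": 0,"fingers": 1},{"dx": 0,"dy": 0,"dz": 0,"turn": 0,"fingers": 1}])

```text
clock: 33.45
position: [0.4355, 0.2545, 0.0366]
ee_rot: [-0.053, 0.888, 0.455, -0.029]
contact_force: [-0.3, 0.6, 0.2]
width: 0.0002
```

```bash
python3 -c "
from h import *
plan(30)"
```

```text
tcp [0.4355 0.2545 0.0366] yaw 54.3 tilt 6.9 w 0.0002 brd r109.5 th164.5 [-0.3  0.6  0.2] t 33.45
[5.4 7.3] [6.  6.9] [6.5 6.4] [7.1 5.7] [7.6 5.1] [8.  4.4] [8.3 3.8] [8.6 3.1] [8.8 2.3] [9.  1.6] [9.1 0.8] [9.1 0.1] [ 9.1 -0.7] [ 9.  -1.4] [ 8.9 -2.2] [ 8.6 -2.9] [ 8.4 -3.6] [ 8.1 -4.3] [ 7.7 -4.9] [ 7.2 -5.5] [ 6.8 -6.1] [ 6.2 -6.7] [ 5.7 -7.2] [ 5.  -7.6] [ 4.4 -8. ] [ 3.7 -8.3] [ 3.  -8.6] [ 2.3 -8.8] [ 1.6 -9. ] [ 0.8 -9.1] turn -0.08290523573194233
```

Request:
play_rows(series=[{"dx": 5.4,"dy": 7.3,"dz": 0.3,"turn": -0.083,"fingers": 1},{"dx": 6,"dy": 6.9,"dz": 0.3,"turn": -0.083,"fingers": 1},{"dx": 6.5,"dy": 6.4,"dz": 0.3,"turn": -0.083,"fingers": 1},{"dx": 7.1,"dy": 5.7,"dz": 0.3,"turn": -0.083,"fingers": 1},{"dx": 7.6,"dy": 5.1,"dz": 0.3,"turn": -0.083,"fingers": 1},{"dx": 8,"dy": 4.4,"dz": 0.3,"turn": -0.083,"fingers": 1},{"dx": 8.3,"dy": 3.8,"dz": 0.3,"turn": -0.083,"fingers": 1},{"dx": 8.6,"dy": 3.1,"dz": 0.3,"turn": -0.083,"fingers": 1},{"dx": 8.8,"dy": 2.3,"dz": 0.3,"turn": -0.083,"fingers": 1},{"dx": 9,"dy": 1.6,"dz": 0.3,"turn": -0.083,"fingers": 1}])

```text
clock: 34.28
position: [0.5091, 0.3027, 0.0393]
ee_rot: [-0.061, 0.997, 0.04, -0.008]
contact_force: [0.3, -0.5, 0.2]
width: -0.0001
```

```bash
python3 -c "
from h import *
plan(19)"
```

```text
tcp [0.5091 0.3027 0.0393] yaw 4.6 tilt 7.0 w -0.0001 brd r111.9 th117.7 [ 0.3 -0.5  0.2] t 34.2833
[9.8 0.4] [ 9.8 -0.5] [ 9.6 -1.3] [ 9.5 -1.5] [ 9.4 -2.4] [ 9.1 -3.2] [ 8.8 -4. ] [ 8.4 -4.7] [ 8.  -5.5] [ 7.5 -6.1] [ 6.9 -6.8] [ 6.3 -7.4] [ 5.6 -7.9] [ 4.9 -8.3] [ 4.1 -8.7] [ 3.4 -9.1] [ 2.6 -9.3] [ 1.7 -9.5] [ 0.9 -9.6] turn -0.08793253809962051
```

Request:
play_rows(series=[{"dx": 9.8,"dy": 0.2,"dz": 0,"turn": -0.088,"fingers": 1},{"dx": 9.8,"dy": -0.6,"dz": 0,"turn": -0.088,"fingers": 1},{"dx": 9.6,"dy": -1.3,"dz": 0,"turn": -0.088,"fingers": 1},{"dx": 9.5,"dy": -1.6,"dz": 0,"turn": -0.088,"fingers": 1},{"dx": 9.4,"dy": -2.4,"dz": 0,"turn": -0.088,"fingers": 1},{"dx": 9.1,"dy": -3.2,"dz": 0,"turn": -0.088,"fingers": 1},{"dx": 8.8,"dy": -4,"dz": 0,"turn": -0.088,"fingers": 1},{"dx": 8.4,"dy": -4.7,"dz": 0,"turn": -0.088,"fingers": 1},{"dx": 8,"dy": -5.5,"dz": 0,"turn": -0.088,"fingers": 1},{"dx": 7.5,"dy": -6.1,"dz": 0,"turn": -0.088,"fingers": 1},{"dx": 6.9,"dy": -6.8,"dz": 0,"turn": -0.088,"fingers": 1}])

```text
clock: 35.2
position: [0.6061, 0.2682, 0.0404]
ee_rot: [-0.058, 0.892, -0.449, 0.018]
contact_force: [-1.7, 0.6, 0.7]
width: 0.0003
```

```bash
python3 -c "
from h import *
plan(8)"
```

```text
tcp [0.6061 0.2682 0.0404] yaw -53.4 tilt 7.0 w 0.0003 brd r110.9 th62.7 [-1.7  0.6  0.7] t 35.2
[ 6.2 -7.6] [ 5.5 -8.1] [ 4.7 -8.6] [ 4.2 -8.8] [ 3.4 -9.1] [ 2.6 -9.4] [ 1.8 -9.6] [ 0.9 -9.7] turn -0.08882109851213264
```

Request:
play_rows(series=[{"dx": 6.2,"dy": -7.6,"dz": -0.3,"turn": -0.07,"fingers": 1},{"dx": 5.5,"dy": -8.1,"dz": -0.3,"turn": -0.08,"fingers": 1},{"dx": 4.7,"dy": -8.6,"dz": 0,"turn": -0.08,"fingers": 1},{"dx": 4.0,"dy": -8.8,"dz": 0,"turn": -0.08,"fingers": 1},{"dx": 3.2,"dy": -9.1,"dz": 0,"turn": -0.08,"fingers": 1},{"dx": 2.4,"dy": -9.2,"dz": 0,"turn": -0.08,"fingers": 1},{"dx": 1.4,"dy": -7.5,"dz": 0,"turn": -0.08,"fingers": 1},{"dx": 0.5,"dy": -6,"dz": 0,"turn": -0.08,"fingers": 1},{"dx": 0,"dy": -3,"dz": 0,"turn": 0,"fingers": 1},{"dx": 0,"dy": 0,"dz": 0,"turn": 0,"fingers": 1}])

```text
clock: 36.03
position: [0.6381, 0.2014, 0.0432]
ee_rot: [0.054, -0.697, 0.714, -0.037]
contact_force: [-0.2, 0.1, 0.4]
width: 0.0002
```

```bash
python3 -c "
from h import *
st();S=get_image('side');dark(S);T=get_image('top');dark(T)"
```

```text
tcp [0.6381 0.2014 0.0432] yaw 268.6 tilt 7.5 w 0.0002 brd r113.0 th24.1 [-0.2  0.1  0.4] t 36.0333
  blob [297.5 166.6] 127 box [291 161  14  12] [ 0.5116 -0.2076] r400 th-72.7
  blob [312.2 175.5] 98 box [307 170  12  12] [ 0.4612 -0.1724] r370 th-80.7
  blob [219.6 164.8] 91 box [214 159  12  12] [0.6269 0.1503] r110 th-3.1
  blob [356.4 207.3] 202 box [349 199  16  17] [ 0.5102 -0.2019] r394 th-72.9
```

Request:
play_rows(series=[{"dx": 0,"dy": 6,"dz": 0,"turn": 0,"fingers": 1},{"dx": -2,"dy": 2,"dz": 20,"turn": 0,"fingers": 1},{"dx": 0,"dy": 0,"dz": 30,"turn": 0,"fingers": 1},{"dx": 0,"dy": 0,"dz": 35,"turn": 0.1,"fingers": 1},{"dx": 0,"dy": 0,"dz": 15,"turn": 0.12,"fingers": 0},{"dx": 0,"dy": 0,"dz": 0,"turn": 0.12,"fingers": -1},{"dx": -1,"dy": -13,"dz": 0,"turn": 0.12,"fingers": -1},{"dx": -1,"dy": -13,"dz": 0,"turn": 0.12,"fingers": -1},{"dx": -1,"dy": -13,"dz": 0,"turn": 0.12,"fingers": -1},{"dx": -1,"dy": -13,"dz": 0,"turn": 0.12,"fingers": -1},{"dx": -1,"dy": -13,"dz": 0,"turn": 0.12,"fingers": -1},{"dx": -1,"dy": 0,"dz": 0,"turn": 0.12,"fingers": -1},{"dx": 0,"dy": 0,"dz": 0,"turn": 0.1,"fingers": -1},{"dx": 0,"dy": 0,"dz": 0,"turn": 0.05,"fingers": -1},{"dx": 0,"dy": 0,"dz": 0,"turn": 0,"fingers": -1},{"dx": 0,"dy": 0,"dz": 0,"turn": 0,"fingers": -1}])

```text
clock: 37.47
position: [0.6254, 0.153, 0.1461]
ee_rot: [-0.064, 0.985, -0.162, -0.001]
contact_force: [-0.1, 0.7, 0.1]
width: 0.0856
```

```bash
python3 -c "
from h import *
s=st();S=get_image('side');dark(S);T=get_image('top');dark(T);w,x,y,z=s['ee_rot'];print('zaxis',2*(x*z+w*y),2*(y*z-w*x))"
```

```text
tcp [0.6254 0.153  0.1461] yaw -18.7 tilt 7.3 w 0.0856 brd r107.3 th-2.0 [-0.1  0.7  0.1] t 37.4667
  blob [297.2 165.3] 71 box [291 161  14   9] [ 0.5134 -0.2135] r406 th-72.4
  blob [312.1 176.4] 98 box [306 171  13  11] [ 0.4609 -0.1685] r366 th-80.9
  blob [236.7 251.2] 183 box [229 244  16  16] [0.6297 0.1552] r110 th-0.2
zaxis 0.01858529237046156 0.12632680617838915
```

Request:
play_rows(series=[{"dx": 1,"dy": 1,"dz": -20,"turn": 0,"fingers": -1},{"dx": 0,"dy": 0,"dz": -20,"turn": 0,"fingers": -1},{"dx": 0,"dy": 0,"dz": -18,"turn": 0,"fingers": -1},{"dx": 0,"dy": 0,"dz": -10,"turn": 0,"fingers": -1},{"dx": 0,"dy": 0,"dz": 0,"turn": 0,"fingers": -1}])

```text
clock: 37.98
position: [0.627, 0.1561, 0.078]
ee_rot: [-0.065, 0.985, -0.163, 0.002]
contact_force: [-0.2, -1.0, -0.2]
width: 0.0854
```

Request:
play_rows(series=[{"dx": 0,"dy": -0.5,"dz": -10,"turn": 0,"fingers": -1},{"dx": 0,"dy": -0.5,"dz": -10,"turn": 0,"fingers": -1},{"dx": 0,"dy": 0,"dz": -10,"turn": 0,"fingers": -1},{"dx": 0,"dy": 0,"dz": -9,"turn": 0,"fingers": -0.6},{"dx": 0,"dy": 0,"dz": -2,"turn": 0,"fingers": -0.4},{"dx": 0,"dy": 0,"dz": 0,"turn": 0,"fingers": -0.3}])

```text
clock: 38.48
position: [0.6283, 0.1556, 0.035]
ee_rot: [-0.065, 0.984, -0.163, 0.003]
contact_force: [0.1, -0.1, 0.2]
width: 0.0554
```

Request:
play_rows(series=[{"dx": 0,"dy": 0,"dz": -1.5,"turn": 0,"fingers": -0.2},{"dx": 0,"dy": 0,"dz": 0,"turn": 0,"fingers": 0.1},{"dx": 0,"dy": 0,"dz": 0,"turn": 0,"fingers": 0.5},{"dx": 0,"dy": 0,"dz": 0,"turn": 0,"fingers": 0.5},{"dx": 0,"dy": 0,"dz": 0,"turn": 0,"fingers": 0.5},{"dx": 0,"dy": 0,"dz": 10,"turn": 0,"fingers": 0.5},{"dx": 0,"dy": 0,"dz": 20,"turn": 0,"fingers": 0.5},{"dx": 0,"dy": 0,"dz": 30,"turn": 0,"fingers": 0.5},{"dx": 0,"dy": 0,"dz": 30,"turn": 0,"fingers": 0.5},{"dx": 0,"dy": 0,"dz": 20,"turn": 0,"fingers": 0.5},{"dx": 0,"dy": 0,"dz": 0,"turn": 0,"fingers": 0.5}], squeeze=30)

```text
clock: 39.4
position: [0.6275, 0.1554, 0.1512]
ee_rot: [-0.065, 0.984, -0.163, 0.003]
contact_force: [1.3, -0.8, -0.4]
width: 0.0441
```

```bash
python3 -c "
from h import *
s=st();S=get_image('side');dark(S,s['position'][2]);T=get_image('top');dark(T,.037);print(px(S,s['position']))
r=rackfit([T,S],[.536,-.220,-.568]);print(r,np.round(pockets(r[0]),4))
print(rackfit([S],[.536,-.220,-.568])[:2])"
```

```text
tcp [0.6275 0.1554 0.1512] yaw -18.8 tilt 7.5 w 0.0441 brd r108.3 th-0.4 [ 1.3 -0.8 -0.4] t 39.4
  blob [297.6 166.3] 90 box [292 162  12  10] [ 0.4969 -0.0771] r271 th-76.8
  blob [312.4 175.8] 118 box [306 170  14  12] [ 0.4517 -0.0438] r247 th-88.1
  blob [232.2 222. ] 185 box [225 215  14  16] [0.6325 0.1551] r113 th0.3
[234.19178401 222.26157813]
(array([ 0.53610299, -0.21994751, -0.56778913]), np.float64(155.39215686274508), [np.uint64(3333), np.uint64(1911)]) [[ 0.4602 -0.1715]
 [ 0.5108 -0.2038]
 [ 0.5614 -0.2361]
 [ 0.612  -0.2683]]
(array([ 0.53685878, -0.22013966, -0.56618103]), np.float64(72.29411764705881))
```

Ball 3 is held and the rack has not moved. Next is pocket 3.

Request:
play_rows(series=[{"dx": -3.4,"dy": -29,"dz": 2,"turn": 0.097,"fingers": 0.5},{"dx": -3.4,"dy": -29,"dz": 2,"turn": 0.097,"fingers": 0.5},{"dx": -3.4,"dy": -29,"dz": 2,"turn": 0.097,"fingers": 0.5},{"dx": -3.4,"dy": -29,"dz": 2,"turn": 0.097,"fingers": 0.5},{"dx": -3.4,"dy": -29,"dz": 2,"turn": 0.097,"fingers": 0.5},{"dx": -3.4,"dy": -29,"dz": 2,"turn": 0.097,"fingers": 0.5},{"dx": -3.4,"dy": -29,"dz": 2,"turn": 0.097,"fingers": 0.5},{"dx": -3.4,"dy": -29,"dz": 2,"turn": 0.097,"fingers": 0.5},{"dx": -3.4,"dy": -29,"dz": 2,"turn": 0.097,"fingers": 0.5},{"dx": -3.4,"dy": -29,"dz": 2,"turn": 0.097,"fingers": 0.5},{"dx": -3.4,"dy": -29,"dz": 2,"turn": 0.097,"fingers": 0.5},{"dx": -3.4,"dy": -29,"dz": 2,"turn": 0.097,"fingers": 0.5},{"dx": -3.4,"dy": -29,"dz": 2,"turn": 0.097,"fingers": 0.5},{"dx": 0,"dy": 0,"dz": 0,"turn": 0,"fingers": 0.5},{"dx": 0,"dy": 0,"dz": 0,"turn": 0,"fingers": 0.5}])

```text
clock: 40.75
position: [0.5604, -0.2342, 0.1475]
ee_rot: [-0.058, 0.875, 0.477, -0.062]
contact_force: [-0.5, 0.2, -0.7]
width: 0.0446
```

Request:
play_rows(series=[{"dx": 1,"dy": -2,"dz": 0,"turn": 0,"fingers": 0.5},{"dx": 0,"dy": -1,"dz": -15,"turn": 0,"fingers": 0.5},{"dx": 0,"dy": -1,"dz": -15,"turn": 0,"fingers": 0.5},{"dx": 0,"dy": -1,"dz": -15,"turn": 0,"fingers": 0.5},{"dx": 0,"dy": -1,"dz": -15,"turn": 0,"fingers": 0.5},{"dx": 0,"dy": 0,"dz": -5,"turn": 0,"fingers": 0.5},{"dx": 0,"dy": 0,"dz": 0,"turn": 0,"fingers": 0.5},{"dx": 0,"dy": 0,"dz": 0,"turn": 0,"fingers": 0.5}])

```text
clock: 41.42
position: [0.5595, -0.2319, 0.0748]
ee_rot: [-0.064, 0.874, 0.477, -0.064]
contact_force: [-1.3, -0.1, 0.0]
width: 0.044
```

```bash
python3 -c "
from h import *
s=st();S=get_image('side');dark(S,s['position'][2]);print(px(S,s['position']))
T=get_image('top');dark(T,s['position'][2]);print(px(T,s['position']))"
```

```text
tcp [ 0.5595 -0.2319  0.0748] yaw 57.2 tilt 10.3 w 0.0440 brd r425.2 th-66.1 [-1.3 -0.1  0. ] t 41.4167
  blob [285.6 150. ] 101 box [281 144   9  14] [ 0.5538 -0.2357] r429 th-66.9
  blob [297.4 166.7] 122 box [292 161  12  12] [ 0.507 -0.162] r354 th-73.7
  blob [312.6 175.1] 133 box [307 169  13  13] [ 0.4571 -0.131 ] r330 th-82.7
[283.67169439 150.61758208]
  blob [193.8 245. ] 201 box [186 238  17  15] [0.4136 0.2068] r113 th191.7
[370.5287359  184.83712057]
```

Request:
play_rows(series=[{"dx": 1,"dy": -2.5,"dz": -2,"turn": 0,"fingers": 0.5},{"dx": 0.5,"dy": -2,"dz": -7,"turn": 0,"fingers": 0.5},{"dx": 0.5,"dy": -0.5,"dz": -7,"turn": 0,"fingers": 0.5},{"dx": 0,"dy": -0.5,"dz": -6,"turn": 0,"fingers": 0.5},{"dx": 0,"dy": 0,"dz": 0,"turn": 0,"fingers": 0.5}])

```text
clock: 41.93
position: [0.5643, -0.2392, 0.0548]
ee_rot: [-0.06, 0.875, 0.477, -0.061]
contact_force: [0.2, -0.6, -1.1]
width: 0.0444
```

Request:
play_rows(series=[{"dx": -2,"dy": 2,"dz": -4,"turn": 0,"fingers": 0.5},{"dx": -1,"dy": 1,"dz": -4,"turn": 0,"fingers": 0.5},{"dx": 0,"dy": 0,"dz": -4,"turn": 0,"fingers": 0.5},{"dx": 0,"dy": 0,"dz": -3,"turn": 0,"fingers": 0.5},{"dx": 0,"dy": 0,"dz": 0,"turn": 0,"fingers": 0.5}])

```text
clock: 42.35
position: [0.5609, -0.2362, 0.0392]
ee_rot: [-0.06, 0.875, 0.477, -0.061]
contact_force: [-0.6, -0.2, 3.9]
width: 0.0441
```

Request:
play_rows(series=[{"dx": 0,"dy": 0,"dz": 0,"turn": 0,"fingers": -0.3},{"dx": 0,"dy": 0,"dz": 0,"turn": 0,"fingers": -0.5},{"dx": 0,"dy": 0,"dz": 0,"turn": 0,"fingers": -0.7},{"dx": 0,"dy": 0,"dz": 10,"turn": 0,"fingers": -1},{"dx": 0,"dy": 0,"dz": 25,"turn": 0,"fingers": -1},{"dx": 0,"dy": 0,"dz": 30,"turn": 0,"fingers": 0},{"dx": 0,"dy": 0,"dz": 35,"turn": 0,"fingers": 1},{"dx": 0,"dy": 0,"dz": 0,"turn": 0,"fingers": 1},{"dx": 0,"dy": 0,"dz": 0,"turn": 0,"fingers": 1}])

```text
clock: 43.1
position: [0.5592, -0.2351, 0.144]
ee_rot: [-0.062, 0.875, 0.477, -0.062]
contact_force: [-0.2, -0.4, 0.3]
width: 0.0387
```

```bash
python3 -c "
from h import *
s=st();print(s['qpos'])
S=get_image('side');T=get_image('top');dark(S,.037);print('-');dark(T,.037)
r=rackfit([S],[.536,-.220,-.568]);print(r[:2],np.round(pockets(r[0]),4))"
```

```text
tcp [ 0.5592 -0.2351  0.144 ] yaw 57.2 tilt 10.0 w 0.0387 brd r428.4 th-66.2 [-0.2 -0.4  0.3] t 43.1
[-0.49139049  0.47968003  1.44707192 -0.03688141  1.38633037 -1.4798162 ]
  blob [283.1 158.7] 123 box [277 153  13  12] [ 0.5623 -0.2367] r430 th-65.8
  blob [297.7 166.3] 115 box [292 161  12  12] [ 0.5109 -0.2065] r399 th-72.8
  blob [312.3 174.5] 112 box [306 169  13  12] [ 0.4611 -0.1748] r372 th-80.7
-
  blob [353.6 205.9] 105 box [349 199  10  15] [ 0.5135 -0.1945] r387 th-72.5
  blob [344.3 225.4] 144 box [338 219  13  14] [ 0.4632 -0.1683] r366 th-80.5
  blob [193.5 245.1] 196 box [186 238  16  15] [0.4174 0.2137] r110 th188.0
(array([ 0.53686394, -0.2204593 , -0.57083858]), np.float64(84.66666666666666)) [[ 0.4611 -0.1718]
 [ 0.5116 -0.2042]
 [ 0.5621 -0.2367]
 [ 0.6126 -0.2691]]
```

Three balls are seated. The last one is at 188°, so I insert at 212°.

Request:
play_rows(series=[{"dx": -9.5,"dy": 29.5,"dz": 2,"turn": 0.06,"fingers": 1},{"dx": -9.5,"dy": 29.5,"dz": 2,"turn": 0.06,"fingers": 1},{"dx": -9.5,"dy": 29.5,"dz": 2,"turn": 0.06,"fingers": 1},{"dx": -9.5,"dy": 29.5,"dz": 2,"turn": 0.06,"fingers": 1},{"dx": -9.5,"dy": 29.5,"dz": 2,"turn": 0.06,"fingers": 1},{"dx": -9.5,"dy": 29.5,"dz": 2,"turn": 0.06,"fingers": 1},{"dx": -9.5,"dy": 29.5,"dz": 2,"turn": 0.06,"fingers": 1},{"dx": -9.5,"dy": 29.5,"dz": 2,"turn": 0.06,"fingers": 1},{"dx": -9.5,"dy": 29.5,"dz": 0,"turn": 0.06,"fingers": 1},{"dx": -9.5,"dy": 29.5,"dz": 0,"turn": 0.06,"fingers": 1},{"dx": -9.5,"dy": 29.5,"dz": 0,"turn": 0.06,"fingers": 1},{"dx": -9.5,"dy": 29.5,"dz": 0,"turn": 0.06,"fingers": 1},{"dx": -9.5,"dy": 29.5,"dz": 0,"turn": 0.06,"fingers": 1},{"dx": 0,"dy": 0,"dz": 0,"turn": 0,"fingers": 1},{"dx": 0,"dy": 0,"dz": 0,"turn": 0,"fingers": 1}])

```text
clock: 44.45
position: [0.4182, 0.162, 0.1446]
ee_rot: [-0.04, 0.613, 0.784, -0.091]
contact_force: [-0.1, -0.4, -0.4]
width: -0.0004
```

```bash
cat >> h.py <<'E'
def za(s): w,x,y,z=s['ee_rot'];print('zaxis',round(2*(x*z+w*y),3),round(2*(y*z-w*x),3))
E
python3 -c "
from h import *
s=st();za(s)"
```

```text
tcp [0.4182 0.162  0.1446] yaw 103.9 tilt 11.4 w -0.0004 brd r111.4 th-145.1 [-0.1 -0.4 -0.4] t 44.45
zaxis -0.174 -0.092
```

Request:
play_rows(series=[{"dx": 0,"dy": 5,"dz": 0,"turn": -0.02,"fingers": 1},{"dx": 0,"dy": 0,"dz": -15,"turn": 0,"fingers": 1},{"dx": 0,"dy": 0,"dz": -15,"turn": 0,"fingers": 1},{"dx": 0,"dy": 0,"dz": -15,"turn": 0,"fingers": 1},{"dx": 0,"dy": 0,"dz": -15,"turn": 0,"fingers": 1},{"dx": 0,"dy": 0,"dz": 0,"turn": 0,"fingers": 1}])

```text
clock: 44.95
position: [0.4201, 0.1635, 0.081]
ee_rot: [-0.041, 0.627, 0.773, -0.091]
contact_force: [-0.1, -0.1, -0.2]
width: 0.0001
```

```bash
python3 -c "
from h import *
s=st();za(s);S=get_image('side');dark(S)"
```

```text
tcp [0.4201 0.1635 0.081 ] yaw 101.9 tilt 11.4 w 0.0001 brd r109.2 th-145.6 [-0.1 -0.1 -0.2] t 44.95
zaxis -0.178 -0.088
```

Request:
play_rows(series=[{"dx": -1.5,"dy": 3.5,"dz": -3,"turn": 0,"fingers": 1},{"dx": -0.5,"dy": 1,"dz": -8,"turn": 0,"fingers": 1},{"dx": 0,"dy": 1,"dz": -8,"turn": 0,"fingers": 1},{"dx": 0,"dy": 0.5,"dz": -8,"turn": 0,"fingers": 1},{"dx": 0,"dy": 0.5,"dz": -8,"turn": 0,"fingers": 1},{"dx": 0,"dy": 0,"dz": -5,"turn": 0,"fingers": 1},{"dx": 0,"dy": 0,"dz": 0,"turn": 0,"fingers": 1}])

```text
clock: 45.58
position: [0.4197, 0.1692, 0.0405]
ee_rot: [-0.041, 0.629, 0.771, -0.09]
contact_force: [0.5, -0.3, -0.4]
width: -0.0002
```

```bash
sed -i 's/np.degrees(np.arctan2(v\[1\],v\[0\]))-PHI/(np.degrees(np.arctan2(v[1],v[0]))-PHI+60)%360-60/' h.py; python3 -c "
from h import *
plan(38)"
```

```text
tcp [0.4197 0.1692 0.0405] yaw 101.6 tilt 11.3 w -0.0002 brd r108.2 th211.5 [ 0.5 -0.3 -0.4] t 45.5833
[-2.2  9.2] [-1.4  9.4] [-0.6  9.5] [0.9 9.5] [1.7 9.4] [2.5 9.2] [3.3 9. ] [4.1 8.7] [4.8 8.3] [5.5 7.8] [6.2 7.3] [6.8 6.7] [7.3 6.1] [7.9 5.5] [8.3 4.8] [8.7 4. ] [9.  3.3] [9.2 2.5] [9.4 1.7] [9.5 0.8] [ 9.6 -0. ] [ 9.5 -0.8] [ 9.4 -1.7] [ 9.2 -2.5] [ 9.  -3.3] [ 8.7 -4. ] [ 8.3 -4.8] [ 7.8 -5.5] [ 7.3 -6.1] [ 6.8 -6.8] [ 6.2 -7.3] [ 5.5 -7.8] [ 4.8 -8.3] [ 4.1 -8.7] [ 3.3 -9. ] [ 2.5 -9.2] [ 1.7 -9.4] [ 0.9 -9.5] turn -0.08702783522521261
```

Request:
play_rows(series=[{"dx": -2,"dy": 9.2,"dz": 0,"turn": -0.087,"fingers": 1},{"dx": -1.2,"dy": 9.4,"dz": 0,"turn": -0.087,"fingers": 1},{"dx": -0.4,"dy": 9.5,"dz": 0,"turn": -0.087,"fingers": 1},{"dx": 0.9,"dy": 9.5,"dz": 0,"turn": -0.087,"fingers": 1},{"dx": 1.7,"dy": 9.4,"dz": 0,"turn": -0.087,"fingers": 1},{"dx": 2.5,"dy": 9.2,"dz": 0,"turn": -0.087,"fingers": 1},{"dx": 3.3,"dy": 9,"dz": 0,"turn": -0.087,"fingers": 1},{"dx": 4.1,"dy": 8.7,"dz": 0,"turn": -0.087,"fingers": 1}])

```text
clock: 46.25
position: [0.4275, 0.2341, 0.0406]
ee_rot: [-0.061, 0.859, 0.502, -0.08]
contact_force: [-2.2, -2.0, 1.5]
width: 0.0001
```

```bash
python3 -c "
from h import *
plan(30)"
```

```text
tcp [0.4275 0.2341 0.0406] yaw 60.6 tilt 11.5 w 0.0001 brd r106.6 th176.1 [-2.2 -2.   1.5] t 46.25
[3.2 9.1] [4.  8.9] [4.9 8.6] [6.5 7.4] [7.1 6.8] [7.7 6.1] [8.2 5.4] [8.7 4.7] [9.1 3.9] [9.4 3. ] [9.6 2.2] [9.8 1.3] [9.8 0.4] [ 9.8 -0.4] [ 9.8 -1.3] [ 9.6 -2.2] [ 9.4 -3. ] [ 9.1 -3.9] [ 8.7 -4.7] [ 8.2 -5.4] [ 7.7 -6.1] [ 7.1 -6.8] [ 6.5 -7.4] [ 5.8 -8. ] [ 5.1 -8.5] [ 4.3 -8.9] [ 3.5 -9.2] [ 2.6 -9.5] [ 1.8 -9.7] [ 0.9 -9.8] turn -0.08963072602158585
```

Request:
play_rows(series=[{"dx": 3,"dy": 9.1,"dz": 0,"turn": -0.07,"fingers": 1},{"dx": 3.9,"dy": 8.9,"dz": 0,"turn": -0.07,"fingers": 1},{"dx": 4.8,"dy": 8.6,"dz": 0,"turn": -0.08,"fingers": 1},{"dx": 6.3,"dy": 7.4,"dz": 0,"turn": -0.08,"fingers": 1},{"dx": 7,"dy": 6.8,"dz": 0,"turn": -0.085,"fingers": 1},{"dx": 7.7,"dy": 6.1,"dz": 0,"turn": -0.085,"fingers": 1},{"dx": 8.2,"dy": 5.4,"dz": 0,"turn": -0.085,"fingers": 1},{"dx": 8.7,"dy": 4.7,"dz": 0,"turn": -0.085,"fingers": 1},{"dx": 9.1,"dy": 3.9,"dz": 0,"turn": -0.085,"fingers": 1},{"dx": 9.4,"dy": 3,"dz": 0,"turn": -0.085,"fingers": 1}])

```text
clock: 47.08
position: [0.4826, 0.2884, 0.0407]
ee_rot: [-0.084, 0.988, 0.108, -0.07]
contact_force: [-3.8, 1.0, 2.5]
width: -0.0002
```

```bash
python3 -c "
from h import *
plan(20)"
```

```text
tcp [0.4826 0.2884 0.0407] yaw 12.5 tilt 12.6 w -0.0002 brd r105.6 th133.3 [-3.8  1.   2.5] t 47.0833
[9.1 5.1] [9.7 4.2] [10.2  3.3] [10.6  0.8] [10.7 -0.2] [10.6 -1.2] [10.4 -2.3] [10.2 -3.3] [ 9.8 -4.2] [ 9.4 -5.2] [ 8.8 -6. ] [ 8.2 -6.9] [ 7.5 -7.6] [ 6.7 -8.3] [ 5.9 -8.9] [ 5.  -9.5] [ 4.  -9.9] [  3.1 -10.2] [  2.  -10.5] [  1.  -10.6] turn -0.0971154908572449
```

Request:
play_rows(series=[{"dx": -2,"dy": 5,"dz": 0,"turn": 0,"fingers": 1},{"dx": 0,"dy": 2,"dz": 0,"turn": 0.02,"fingers": 1},{"dx": 0,"dy": 0,"dz": 0,"turn": 0,"fingers": 1}])

```text
clock: 47.33
position: [0.482, 0.2962, 0.0405]
ee_rot: [-0.083, 0.987, 0.12, -0.07]
contact_force: [-0.2, -0.1, -0.3]
width: -0.0002
```

```bash
sed -i 's/rr=110+(r-110)/rr=112+(r-112)/' h.py; python3 -c "
from h import *
plan(22);za(get_state())
S=get_image('side');dark(S)"
```

```text
tcp [0.482  0.2962 0.0405] yaw 13.8 tilt 12.5 w -0.0002 brd r113.0 th132.0 [-0.2 -0.1 -0.3] t 47.3333
[9.3 3.1] [9.6 2.3] [9.7 1.4] [9.7 0.9] [9.8 0. ] [ 9.7 -0.8] [ 9.6 -1.7] [ 9.4 -2.5] [ 9.2 -3.3] [ 8.9 -4.1] [ 8.5 -4.9] [ 8.  -5.6] [ 7.5 -6.3] [ 6.9 -6.9] [ 6.3 -7.5] [ 5.6 -8. ] [ 4.9 -8.4] [ 4.2 -8.8] [ 3.4 -9.2] [ 2.6 -9.4] [ 1.7 -9.6] [ 0.9 -9.7] turn -0.08723321670188573
zaxis -0.158 0.148
  blob [285.3 160.2] 63 box [281 156   9   9] [ 0.5545 -0.2327] r426 th293.2
  blob [311.9 174.9] 128 box [306 169  13  12] [ 0.4623 -0.1753] r373 th279.5
  blob [262.1 299.1] 82 box [256 295  12   9] [0.5358 0.2932] r102 th103.5
```

Force is back near zero. I carry on, keeping slightly outward.

Request:
play_rows(series=[{"dx": 9.3,"dy": 3.4,"dz": 0,"turn": -0.08,"fingers": 1},{"dx": 9.6,"dy": 2.6,"dz": 0,"turn": -0.08,"fingers": 1},{"dx": 9.7,"dy": 1.7,"dz": 0,"turn": -0.08,"fingers": 1},{"dx": 9.7,"dy": 1.1,"dz": 0,"turn": -0.08,"fingers": 1},{"dx": 9.8,"dy": 0.2,"dz": 0,"turn": -0.08,"fingers": 1},{"dx": 9.7,"dy": -0.6,"dz": 0,"turn": -0.08,"fingers": 1},{"dx": 9.6,"dy": -1.5,"dz": 0,"turn": -0.08,"fingers": 1},{"dx": 9.4,"dy": -2.3,"dz": 0,"turn": -0.08,"fingers": 1}])

```text
clock: 48.05
position: [0.5574, 0.3018, 0.0404]
ee_rot: [-0.1, 0.973, -0.204, -0.041]
contact_force: [-2.0, 1.6, 1.4]
width: 0.0
```

```bash
python3 -c "
from h import *
plan(14);za(get_state())"
```

```text
tcp [0.5574 0.3018 0.0404] yaw -23.7 tilt 12.5 w 0.0000 brd r114.3 th93.1 [-2.   1.6  1.4] t 48.05
[ 9.3 -4. ] [ 8.9 -4.8] [ 8.3 -5.5] [ 8.2 -5.5] [ 7.7 -6.3] [ 7.1 -6.9] [ 6.5 -7.5] [ 5.8 -8.1] [ 5.1 -8.5] [ 4.3 -9. ] [ 3.5 -9.3] [ 2.6 -9.6] [ 1.8 -9.8] [ 0.9 -9.9] turn -0.08865354773673847
zaxis -0.039 0.212
```

Request:
play_rows(series=[{"dx": 9.3,"dy": -4,"dz": 0,"turn": -0.085,"fingers": 1},{"dx": 8.9,"dy": -4.8,"dz": 0,"turn": -0.085,"fingers": 1},{"dx": 8.3,"dy": -5.5,"dz": 0,"turn": -0.085,"fingers": 1},{"dx": 8.2,"dy": -5.5,"dz": 0,"turn": -0.085,"fingers": 1},{"dx": 7.7,"dy": -6.3,"dz": 0,"turn": -0.085,"fingers": 1},{"dx": 7.1,"dy": -6.9,"dz": 0,"turn": -0.085,"fingers": 1},{"dx": 6.5,"dy": -7.5,"dz": 0,"turn": -0.085,"fingers": 1}])

```text
clock: 48.63
position: [0.6139, 0.2611, 0.0407]
ee_rot: [-0.108, 0.866, -0.488, -0.009]
contact_force: [-0.1, -0.1, -0.4]
width: -0.0003
```

```bash
python3 -c "
from h import *
plan(7);za(get_state())
S=get_image('side');dark(S)"
```

```text
tcp [0.6139 0.2611 0.0407] yaw -58.8 tilt 12.4 w -0.0003 brd r112.2 th57.3 [-0.1 -0.1 -0.4] t 48.6333
[ 5.7 -8.1] [ 4.9 -8.5] [ 4.2 -8.9] [ 3.4 -9.2] [ 2.6 -9.5] [ 1.8 -9.7] [ 0.9 -9.8] turn -0.08799629667836621
zaxis 0.089 0.196
  blob [283.2 158.8] 118 box [277 153  13  12] [ 0.562  -0.2386] r432 th294.1
  blob [297.5 166.8] 134 box [291 161  14  12] [ 0.5116 -0.2064] r399 th287.3
  blob [312.3 175.5] 86 box [306 170  12  13] [ 0.4609 -0.1726] r370 th279.3
  blob [226.3 273. ] 41 box [224 269   5  10] [0.6411 0.2292] r121 th37.1
```

Request:
play_rows(series=[{"dx": 5.7,"dy": -8.1,"dz": 0,"turn": -0.08,"fingers": 1},{"dx": 4.9,"dy": -8.5,"dz": 0,"turn": -0.08,"fingers": 1},{"dx": 4,"dy": -8.9,"dz": 0,"turn": -0.08,"fingers": 1},{"dx": 3,"dy": -9.2,"dz": 0,"turn": -0.08,"fingers": 1},{"dx": 2.2,"dy": -9.2,"dz": 0,"turn": -0.08,"fingers": 1},{"dx": 1.4,"dy": -8,"dz": 0,"turn": -0.08,"fingers": 1},{"dx": 0.5,"dy": -6,"dz": 0,"turn": -0.04,"fingers": 1},{"dx": 0,"dy": -3,"dz": 0,"turn": 0,"fingers": 1},{"dx": 0,"dy": 0,"dz": 0,"turn": 0,"fingers": 1}])

```text
clock: 49.43
position: [0.6402, 0.2033, 0.046]
ee_rot: [-0.112, 0.709, -0.695, 0.022]
contact_force: [-0.1, -0.4, -0.7]
width: -0.0001
```

```bash
python3 -c "
from h import *
za(st());S=get_image('side');dark(S);T=get_image('top');dark(T)"
```

```text
tcp [0.6402 0.2033 0.046 ] yaw -88.9 tilt 13.2 w -0.0001 brd r115.3 th24.9 [-0.1 -0.4 -0.7] t 49.4333
zaxis 0.188 0.129
  blob [283.  158.4] 122 box [277 153  13  12] [ 0.5629 -0.2404] r434 th294.2
  blob [297.6 166. ] 101 box [292 161  13  11] [ 0.5118 -0.2106] r403 th287.3
  blob [312.3 174.9] 95 box [306 170  13  10] [ 0.4612 -0.1752] r373 th279.4
  blob [367.3 187.5] 171 box [360 181  15  14] [ 0.5619 -0.2328] r426 th294.2
  blob [357.3 206.2] 165 box [350 199  15  16] [ 0.513  -0.2043] r397 th287.5
```

Request:
play_rows(series=[{"dx": 0,"dy": 6,"dz": 0,"turn": 0,"fingers": 1},{"dx": -2,"dy": 2,"dz": 20,"turn": 0,"fingers": 1},{"dx": 0,"dy": 0,"dz": 30,"turn": 0,"fingers": 1},{"dx": 0,"dy": 0,"dz": 35,"turn": 0.1,"fingers": 1},{"dx": 0,"dy": 0,"dz": 15,"turn": 0.12,"fingers": 1},{"dx": 0,"dy": 0,"dz": 0,"turn": 0.12,"fingers": 1},{"dx": 0,"dy": 0,"dz": 0,"turn": 0.12,"fingers": 1},{"dx": 0,"dy": 0,"dz": 0,"turn": 0,"fingers": 1},{"dx": 0,"dy": 0,"dz": 0,"turn": 0,"fingers": 1}])

```text
clock: 50.28
position: [0.6327, 0.2149, 0.1453]
ee_rot: [-0.108, 0.856, -0.506, -0.006]
contact_force: [-0.1, -0.0, -0.4]
width: 0.0002
```

```bash
python3 -c "
from h import *
s=st();za(s);print(s['qpos']);S=get_image('side');dark(S);T=get_image('top');dark(T)"
```

```text
tcp [0.6327 0.2149 0.1453] yaw -61.2 tilt 12.4 w 0.0002 brd r109.7 th31.4 [-0.1 -0.  -0.4] t 50.2833
zaxis 0.099 0.19
[0.12934852 0.40867856 1.5743248  0.20481144 1.04308191 1.10356523]
  blob [282.9 158.4] 120 box [277 153  13  12] [ 0.5635 -0.2407] r434 th294.3
  blob [297.8 167.4] 89 box [292 163  12  10] [ 0.5103 -0.204 ] r396 th287.1
  blob [311.2 176.4] 82 box [307 170  11  13] [ 0.4638 -0.1681] r365 th279.6
  blob [236.7 251.8] 156 box [230 244  15  16] [0.6292 0.1572] r109 th0.8
  blob [215.1 164.6] 167 box [209 157  13  16] [0.6276 0.162 ] r106 th2.9
  blob [367.7 187.4] 180 box [361 180  15  15] [ 0.5622 -0.2338] r427 th294.2
```

Ball 4 is in the gap at side pixel (236.7,251.8), the same place as the earlier ones. Grasping it.

Request:
play_rows(series=[{"dx": 0,"dy": -10,"dz": 0,"turn": 0.11,"fingers": 0},{"dx": 0,"dy": -10,"dz": 0,"turn": 0.11,"fingers": -1},{"dx": 0,"dy": -10,"dz": 0,"turn": 0.11,"fingers": -1},{"dx": 0,"dy": -10,"dz": 0,"turn": 0.11,"fingers": -1},{"dx": 0,"dy": -10,"dz": 0,"turn": 0.11,"fingers": -1},{"dx": 0,"dy": -6,"dz": 0,"turn": 0.11,"fingers": -1},{"dx": 0,"dy": 0,"dz": 0,"turn": 0.03,"fingers": -1},{"dx": 0,"dy": 0,"dz": -20,"turn": 0,"fingers": -1},{"dx": 0,"dy": 0,"dz": -20,"turn": 0,"fingers": -1},{"dx": 0,"dy": 0,"dz": -15,"turn": 0,"fingers": -1},{"dx": 0,"dy": 0,"dz": 0,"turn": 0,"fingers": -1},{"dx": 0,"dy": 0,"dz": 0,"turn": 0,"fingers": -1}])

```text
clock: 51.38
position: [0.6249, 0.1595, 0.0808]
ee_rot: [-0.094, 0.978, -0.177, -0.049]
contact_force: [0.8, -0.9, 0.4]
width: 0.0853
```

```bash
python3 -c "
from h import *
s=st();za(s);S=get_image('side');dark(S)"
```

```text
tcp [0.6249 0.1595 0.0808] yaw -20.5 tilt 12.2 w 0.0853 brd r104.6 th1.2 [ 0.8 -0.9  0.4] t 51.3833
zaxis -0.064 0.201
  blob [285.5 158.3] 48 box [283 154   6  10] [ 0.5552 -0.2421] r435 th293.2
  blob [297.2 168.1] 64 box [292 162  11  11] [ 0.5118 -0.2001] r392 th287.3
  blob [313.  176.4] 108 box [306 171  14  11] [ 0.4583 -0.1687] r367 th278.8
  blob [236.4 251.1] 184 box [229 244  16  16] [0.6307 0.1551] r111 th-0.0
```

Request:
play_rows(series=[{"dx": 1,"dy": -2,"dz": -10,"turn": 0,"fingers": -1},{"dx": 1,"dy": -2,"dz": -10,"turn": 0,"fingers": -1},{"dx": 0,"dy": -1,"dz": -10,"turn": 0,"fingers": -1},{"dx": 0,"dy": -1,"dz": -9,"turn": 0,"fingers": -0.6},{"dx": 0,"dy": 0,"dz": -3,"turn": 0,"fingers": -0.4},{"dx": 0,"dy": 0,"dz": 0,"turn": 0,"fingers": -0.3}])

```text
clock: 51.93
position: [0.6282, 0.1532, 0.0372]
ee_rot: [-0.094, 0.979, -0.177, -0.047]
contact_force: [-0.9, -0.0, 0.3]
width: 0.0559
```

Request:
play_rows(series=[{"dx": 0,"dy": 2,"dz": -3,"turn": 0,"fingers": -0.2},{"dx": 0,"dy": 0,"dz": 0,"turn": 0,"fingers": 0.1},{"dx": 0,"dy": 0,"dz": 0,"turn": 0,"fingers": 0.5},{"dx": 0,"dy": 0,"dz": 0,"turn": 0,"fingers": 0.5},{"dx": 0,"dy": 0,"dz": 0,"turn": 0,"fingers": 0.5},{"dx": 0,"dy": 0,"dz": 10,"turn": 0,"fingers": 0.5},{"dx": 0,"dy": 0,"dz": 20,"turn": 0,"fingers": 0.5},{"dx": 0,"dy": 0,"dz": 30,"turn": 0,"fingers": 0.5},{"dx": 0,"dy": 0,"dz": 30,"turn": 0,"fingers": 0.5},{"dx": 0,"dy": 0,"dz": 20,"turn": 0,"fingers": 0.5},{"dx": 0,"dy": 0,"dz": 0,"turn": 0,"fingers": 0.5}], squeeze=30)

```text
clock: 52.85
position: [0.6274, 0.1556, 0.1501]
ee_rot: [-0.094, 0.979, -0.177, -0.048]
contact_force: [1.2, -0.6, -0.0]
width: 0.0444
```

```bash
python3 -c "
from h import *
s=st();S=get_image('side');dark(S,s['position'][2]);T=get_image('top');dark(T,.037);print(px(S,s['position']))
r=rackfit([T,S],[.536,-.220,-.568]);print(r,np.round(pockets(r[0]),4))
print(rackfit([S],[.536,-.220,-.568])[:2])"
```

```text
tcp [0.6274 0.1556 0.1501] yaw -20.5 tilt 12.1 w 0.0444 brd r108.2 th-0.4 [ 1.2 -0.6 -0. ] t 52.85
  blob [282.2 159.9] 77 box [277 155  12  10] [ 0.5441 -0.0998] r292 th292.9
  blob [312.2 175.3] 133 box [306 170  13  12] [ 0.4525 -0.047 ] r250 th272.3
  blob [232.2 222.4] 162 box [226 215  12  17] [0.6326 0.1555] r113 th0.5
  blob [342.4 227.2] 125 box [337 220  12  14] [ 0.4587 -0.1635] r362 th278.7
[234.22799826 222.61066881]
(array([ 0.53588363, -0.21997771, -0.56685338]), np.float64(148.45098039215688), [np.uint64(3342), np.uint64(1920)]) [[ 0.46   -0.1716]
 [ 0.5106 -0.2039]
 [ 0.5612 -0.2361]
 [ 0.6118 -0.2683]]
(array([ 0.53660244, -0.22012489, -0.56544204]), np.float64(69.20392156862745))
```

Request:
play_rows(series=[{"dx": 0.5,"dy": -29,"dz": 2,"turn": 0.092,"fingers": 0.5},{"dx": 0.5,"dy": -29,"dz": 2,"turn": 0.092,"fingers": 0.5},{"dx": 0.5,"dy": -29,"dz": 2,"turn": 0.092,"fingers": 0.5},{"dx": 0.5,"dy": -29,"dz": 2,"turn": 0.092,"fingers": 0.5},{"dx": 0.5,"dy": -29,"dz": 2,"turn": 0.092,"fingers": 0.5},{"dx": 0.5,"dy": -29,"dz": 2,"turn": 0.092,"fingers": 0.5},{"dx": 0.5,"dy": -29,"dz": 2,"turn": 0.092,"fingers": 0.5},{"dx": 0.5,"dy": -29,"dz": 2,"turn": 0.092,"fingers": 0.5},{"dx": 0.5,"dy": -29,"dz": 2,"turn": 0.092,"fingers": 0.5},{"dx": 0.5,"dy": -29,"dz": 2,"turn": 0.092,"fingers": 0.5},{"dx": 0.5,"dy": -29,"dz": 2,"turn": 0.092,"fingers": 0.5},{"dx": 0.5,"dy": -29,"dz": 2,"turn": 0.092,"fingers": 0.5},{"dx": 0.5,"dy": -29,"dz": 2,"turn": 0.092,"fingers": 0.5},{"dx": 0.5,"dy": -29,"dz": 2,"turn": 0.092,"fingers": 0.5},{"dx": 0,"dy": 0,"dz": 0,"turn": 0,"fingers": 0.5},{"dx": 0,"dy": 0,"dz": 0,"turn": 0,"fingers": 0.5}])

```text
clock: 54.28
position: [0.6126, -0.2638, 0.1429]
ee_rot: [-0.048, 0.87, 0.475, -0.125]
contact_force: [-0.4, -0.4, -1.9]
width: 0.0443
```

Request:
play_rows(series=[{"dx": 0,"dy": -3,"dz": 0,"turn": 0,"fingers": 0.5},{"dx": 0,"dy": -2,"dz": -15,"turn": 0,"fingers": 0.5},{"dx": 0,"dy": -1,"dz": -15,"turn": 0,"fingers": 0.5},{"dx": 0,"dy": -1,"dz": -15,"turn": 0,"fingers": 0.5},{"dx": 0,"dy": -1,"dz": -12,"turn": 0,"fingers": 0.5},{"dx": 0,"dy": 0,"dz": -5,"turn": 0,"fingers": 0.5},{"dx": 0,"dy": 0,"dz": 0,"turn": 0,"fingers": 0.5},{"dx": 0,"dy": 0,"dz": 0,"turn": 0,"fingers": 0.5}])

```text
clock: 54.95
position: [0.6098, -0.2649, 0.0722]
ee_rot: [-0.054, 0.869, 0.475, -0.127]
contact_force: [0.7, 0.4, -0.3]
width: 0.0442
```

```bash
python3 -c "
from h import *
s=st();za(s);S=get_image('side');dark(S,s['position'][2]);print(px(S,s['position']))"
```

```text
tcp [ 0.6098 -0.2649  0.0722] yaw 57.3 tilt 15.9 w 0.0442 brd r464.6 th299.8 [ 0.7  0.4 -0.3] t 54.95
zaxis -0.272 -0.027
  blob [270.8 143. ] 108 box [266 137  10  14] [ 0.6066 -0.2672] r466 th299.3
  blob [282.9 158.5] 127 box [277 153  13  12] [ 0.5567 -0.1965] r390 th293.9
  blob [297.5 166.7] 126 box [292 161  12  12] [ 0.5069 -0.1648] r357 th286.3
  blob [312.9 175.4] 125 box [307 169  13  13] [ 0.4563 -0.1326] r332 th277.3
[269.71935424 143.34620266]
```

Request:
play_rows(series=[{"dx": 1,"dy": -1.5,"dz": -5,"turn": 0,"fingers": 0.5},{"dx": 0.5,"dy": -1,"dz": -7,"turn": 0,"fingers": 0.5},{"dx": 0.5,"dy": -0.5,"dz": -7,"turn": 0,"fingers": 0.5},{"dx": 0,"dy": 0,"dz": 0,"turn": 0,"fingers": 0.5}])

```text
clock: 55.33
position: [0.6139, -0.2684, 0.0545]
ee_rot: [-0.052, 0.869, 0.475, -0.125]
contact_force: [-0.6, 0.6, -0.7]
width: 0.0443
```

Request:
play_rows(series=[{"dx": -1,"dy": 0,"dz": -5,"turn": 0,"fingers": 0.5},{"dx": -0.5,"dy": 0,"dz": -4,"turn": 0,"fingers": 0.5},{"dx": 0,"dy": 0,"dz": -3,"turn": 0,"fingers": 0.5},{"dx": 0,"dy": 0,"dz": 0,"turn": 0,"fingers": 0.5}])

```text
clock: 55.67
position: [0.6128, -0.269, 0.0427]
ee_rot: [-0.051, 0.87, 0.475, -0.125]
contact_force: [0.2, 0.4, 2.4]
width: 0.0445
```

Request:
play_rows(series=[{"dx": 0,"dy": 0,"dz": -1.5,"turn": 0,"fingers": 0.5},{"dx": 0,"dy": 0,"dz": 0,"turn": 0,"fingers": -0.1},{"dx": 0,"dy": 0,"dz": 0,"turn": 0,"fingers": -0.4},{"dx": 0,"dy": 0,"dz": 0,"turn": 0,"fingers": -0.7},{"dx": 0,"dy": 0,"dz": 0,"turn": 0,"fingers": -1},{"dx": 0,"dy": 0,"dz": 10,"turn": 0,"fingers": -1},{"dx": 0,"dy": 0,"dz": 25,"turn": 0,"fingers": -1},{"dx": 0,"dy": 0,"dz": 30,"turn": 0,"fingers": -1},{"dx": 0,"dy": 0,"dz": 35,"turn": 0,"fingers": 0},{"dx": 0,"dy": 0,"dz": 0,"turn": 0,"fingers": 0},{"dx": 0,"dy": 0,"dz": 0,"turn": 0,"fingers": 0}])

```text
clock: 56.58
position: [0.6109, -0.2681, 0.1463]
ee_rot: [-0.053, 0.87, 0.475, -0.126]
contact_force: [-1.1, 0.8, -0.9]
width: 0.0515
```

```bash
python3 -c "
from h import *
s=st();za(s)
S=get_image('side');T=get_image('top');dark(S,.037);print('-');dark(T,.037)
r=rackfit([S],[.536,-.220,-.568]);print(r[:2],np.round(pockets(r[0]),4))
for im in (T,S):
  for m in masks_of(im,'cover_knob')[:2]: print(m['p'],m['xy'],m['region'].sum())
save(S,'c1.png',(200,120,340,260),4)"
```

```text
tcp [ 0.6109 -0.2681  0.1463] yaw 57.3 tilt 15.7 w 0.0515 brd r468.0 th299.8 [-1.1  0.8 -0.9] t 56.5833
zaxis -0.269 -0.028
  blob [269.1 151.1] 124 box [263 146  13  12] [ 0.6131 -0.2679] r468 th-59.9
  blob [283.  158.8] 130 box [277 153  13  12] [ 0.5625 -0.2365] r430 th294.2
  blob [297.5 166.5] 122 box [291 161  13  12] [ 0.5116 -0.2058] r398 th287.3
  blob [312.1 175.4] 131 box [306 170  13  12] [ 0.4614 -0.1708] r368 th279.3
-
(array([ 0.53691901, -0.22069016, -0.56622758]), np.float64(83.27843137254902)) [[ 0.461  -0.1724]
 [ 0.5116 -0.2046]
 [ 0.5622 -0.2368]
 [ 0.6129 -0.269 ]]
0.63 [195.6, 206.2] 9061
0.6 [231.6, 176.2] 253
0.87 [258.1, 231.0] 418
0.6 [199.0, 235.9] 830
```

View pics/c1.png

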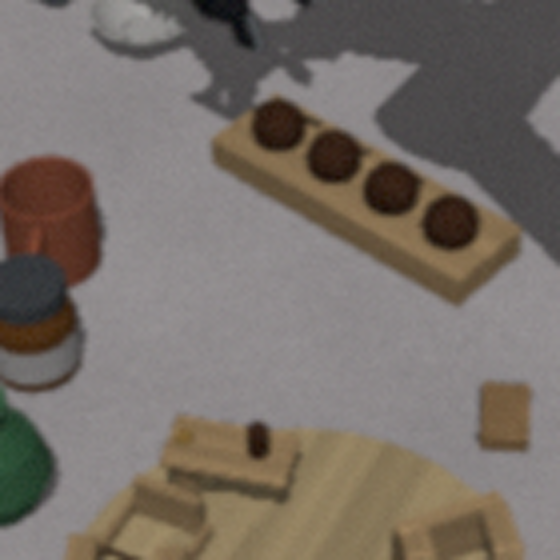

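All four balls are in their pockets: side (269,151), (283,159), (297.5,166.5) and (312,175), each within about 2 mm of its seat. The cover knob is at (264.5,230). Now I close the cover.

Request:
play_rows(series=[{"dx": -3,"dy": 30,"dz": 2,"turn": 0.044,"fingers": 0},{"dx": -3,"dy": 30,"dz": 2,"turn": 0.044,"fingers": 0},{"dx": -3,"dy": 30,"dz": 2,"turn": 0.044,"fingers": 0},{"dx": -3,"dy": 30,"dz": 2,"turn": 0.044,"fingers": 0},{"dx": -3,"dy": 30,"dz": 2,"turn": 0.044,"fingers": 0},{"dx": -3,"dy": 30,"dz": 2,"turn": 0.044,"fingers": 0},{"dx": -3,"dy": 30,"dz": 2,"turn": 0.044,"fingers": 0},{"dx": -3,"dy": 30,"dz": 2,"turn": 0.044,"fingers": 0},{"dx": -3,"dy": 30,"dz": 2,"turn": 0.044,"fingers": -0.2},{"dx": -3,"dy": 30,"dz": 2,"turn": 0.044,"fingers": -0.2},{"dx": -3,"dy": 30,"dz": 2,"turn": 0.044,"fingers": -0.2},{"dx": -3,"dy": 30,"dz": 2,"turn": 0.044,"fingers": -0.2},{"dx": 0,"dy": 0,"dz": 0,"turn": 0,"fingers": -0.2},{"dx": 0,"dy": 0,"dz": 0,"turn": 0,"fingers": -0.2}])

```text
clock: 57.95
position: [0.5596, 0.1064, 0.1486]
ee_rot: [-0.028, 0.705, 0.692, -0.15]
contact_force: [-0.5, -0.2, -0.1]
width: 0.0512
```

```bash
python3 -c "
from h import *
s=st();za(s);S=get_image('side')
print(px(S,[.5607,.1098,.086]),atz(S,(264.5,230),.086),[np.round((m['p'],*m['xy']),2) for m in masks_of(S,'cover_knob')[:2]])"
```

```text
tcp [0.5596 0.1064 0.1486] yaw 88.9 tilt 17.6 w 0.0512 brd r92.1 th-49.0 [-0.5 -0.2 -0.1] t 57.95
zaxis -0.251 -0.168
[264.41934858 228.78938509] [0.55974934 0.11396362 0.086     ] [array([  0.82, 257.8 , 231.8 ])]
```

Request:
play_rows(series=[{"dx": 3,"dy": 6,"dz": 0,"turn": 0,"fingers": -0.2},{"dx": 0,"dy": 0,"dz": -12,"turn": 0,"fingers": -0.2},{"dx": 0,"dy": 0,"dz": -12,"turn": 0,"fingers": -0.2},{"dx": 0,"dy": 0,"dz": -9,"turn": 0,"fingers": -0.2},{"dx": 0,"dy": 0,"dz": 0,"turn": 0,"fingers": -0.2}])

```text
clock: 58.47
position: [0.5641, 0.1069, 0.1116]
ee_rot: [-0.029, 0.709, 0.689, -0.151]
contact_force: [-0.2, 0.1, -1.1]
width: 0.0511
```

Request:
play_rows(series=[{"dx": -0.5,"dy": 4,"dz": 0,"turn": 0,"fingers": -0.2},{"dx": -0.5,"dy": 3,"dz": -6,"turn": 0,"fingers": -0.2},{"dx": 0,"dy": 0.5,"dz": -6,"turn": 0,"fingers": -0.2},{"dx": 0,"dy": 0.5,"dz": -6,"turn": 0,"fingers": -0.2},{"dx": 0,"dy": 0,"dz": -3,"turn": 0,"fingers": -0.2},{"dx": 0,"dy": 0,"dz": 0,"turn": 0,"fingers": -0.2}])

```text
clock: 58.97
position: [0.5632, 0.114, 0.0877]
ee_rot: [-0.029, 0.71, 0.687, -0.151]
contact_force: [0.2, 0.8, 0.2]
width: 0.0513
```

```bash
python3 -c "
from h import *
s=st();S=get_image('side');save(S,'c2.png',(215,180,315,260),6)"
```

```text
tcp [0.5632 0.114  0.0877] yaw 88.2 tilt 17.7 w 0.0513 brd r86.6 th-44.9 [0.2 0.8 0.2] t 58.9667
```

View pics/c2.png

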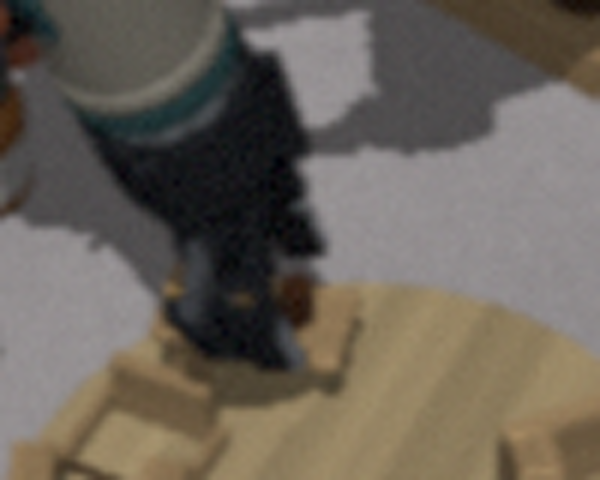

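The knob (264.5,230) lies between the two fingers, about 4 mm off-centre towards -x. I'll correct that and narrow the cage.

Request:
play_rows(series=[{"dx": -4,"dy": 0,"dz": 0,"turn": 0,"fingers": 0.1},{"dx": 0,"dy": 0,"dz": 0,"turn": 0,"fingers": 0.3},{"dx": 0,"dy": 0,"dz": 1,"turn": 0,"fingers": 0.4},{"dx": 0,"dy": 0,"dz": 0,"turn": 0,"fingers": 0.4},{"dx": 0,"dy": 0,"dz": 0,"turn": 0,"fingers": 0.4}], squeeze=20)

```text
clock: 59.43
position: [0.5592, 0.1142, 0.0901]
ee_rot: [-0.029, 0.71, 0.688, -0.151]
contact_force: [1.0, -0.2, -0.9]
width: 0.0256
```

Request:
play_rows(series=[{"dx": 1,"dy": 4.6,"dz": 0,"turn": -0.088,"fingers": 0.4},{"dx": 1.4,"dy": 4.5,"dz": 0,"turn": -0.088,"fingers": 0.4},{"dx": 1.8,"dy": 4.3,"dz": 0,"turn": -0.088,"fingers": 0.4},{"dx": 2.2,"dy": 4.2,"dz": 0,"turn": -0.088,"fingers": 0.4},{"dx": 2.6,"dy": 4,"dz": 0,"turn": -0.088,"fingers": 0.4},{"dx": 2.9,"dy": 3.7,"dz": 0,"turn": -0.088,"fingers": 0.4},{"dx": 3.2,"dy": 3.4,"dz": 0,"turn": -0.088,"fingers": 0.4},{"dx": 3.5,"dy": 3.1,"dz": 0,"turn": -0.088,"fingers": 0.4},{"dx": 3.8,"dy": 2.8,"dz": 0,"turn": -0.088,"fingers": 0.4},{"dx": 4,"dy": 2.4,"dz": 0,"turn": -0.088,"fingers": 0.4}])

```text
clock: 60.27
position: [0.5845, 0.1513, 0.0914]
ee_rot: [-0.092, 0.941, 0.301, -0.126]
contact_force: [-0.6, -0.2, -0.9]
width: 0.0256
```

```bash
cat >> h.py <<'E'
def kn():
    s=st();za(s);v=(s["position"][:2]-np.array([.6135,.1034]))*1e3;print("rel pivot r%.1f ang%.1f"%(np.hypot(*v),np.degrees(np.arctan2(v[1],v[0]))))
    S=get_image("side")
    print([(round(m['p'],2),m['xy']) for m in masks_of(S,'cover_knob')[:1]])
    for a in (70,90,110,130,150): print(a,np.round(px(S,[.6135+.052*np.cos(np.radians(a)),.1034+.052*np.sin(np.radians(a)),.086]),1),end=" ")
    h=cv2.cvtColor(S["pixels"],cv2.COLOR_RGB2HSV);m=((h[:,:,2]<100)&(h[:,:,1]>90)&((h[:,:,0]<16)|(h[:,:,0]>172))).astype(np.uint8)
    n,l,sx,c=cv2.connectedComponentsWithStats(m)
    for i in range(1,n):
        if sx[i,4]>6 and 215<c[i][0]<285 and 215<c[i][1]<260: print("dk",np.round(c[i],1),sx[i])
E
python3 -c "
from h import *
kn()"
```

```text
tcp [0.5845 0.1513 0.0914] yaw 35.5 tilt 17.9 w 0.0256 brd r71.7 th-15.3 [-0.6 -0.2 -0.9] t 60.2667
zaxis -0.293 0.096
rel pivot r56.0 ang121.2
[(0.77, [256.0, 239.2])]
70 [234.9 238. ] 90 [241.4 239.6] 110 [248.3 239.5] 130 [254.9 237.5] 150 [260.2 234. ] dk [254. 239.] [252 234   6  11  43]
```

The cover is following: the knob is at (254,239), about 127°.

Request:
play_rows(series=[{"dx": 4.0,"dy": 2,"dz": -1,"turn": -0.088,"fingers": 0.4},{"dx": 4.3,"dy": 1.7,"dz": -1,"turn": -0.088,"fingers": 0.4},{"dx": 4.5,"dy": 1.3,"dz": -0.5,"turn": -0.088,"fingers": 0.4},{"dx": 4.6,"dy": 0.8,"dz": 0,"turn": -0.088,"fingers": 0.4},{"dx": 4.7,"dy": 0.3,"dz": 0,"turn": -0.088,"fingers": 0.4},{"dx": 4.7,"dy": -0.2,"dz": 0,"turn": -0.088,"fingers": 0.4},{"dx": 4.7,"dy": -0.6,"dz": 0,"turn": -0.088,"fingers": 0.4},{"dx": 4.6,"dy": -1,"dz": 0,"turn": -0.088,"fingers": 0.4}])

```text
clock: 61.03
position: [0.6185, 0.1569, 0.0899]
ee_rot: [-0.13, 0.987, -0.043, -0.088]
contact_force: [-1.0, 0.8, -0.7]
width: 0.0256
```

```bash
python3 -c "
from h import *
kn()"
```

```text
tcp [0.6185 0.1569 0.0899] yaw -5.0 tilt 18.1 w 0.0256 brd r99.4 th-1.4 [-1.   0.8 -0.7] t 61.0333
zaxis -0.163 0.264
rel pivot r53.7 ang84.6
[(0.78, [241.5, 242.9])]
70 [234.9 238. ] 90 [241.4 239.6] 110 [248.3 239.5] 130 [254.9 237.5] 150 [260.2 234. ] dk [240.2 241.5] [239 237   5   9  24]
```

Request:
play_rows(series=[{"dx": 4.6,"dy": -0.8,"dz": 0,"turn": -0.07,"fingers": 0.4},{"dx": 4.5,"dy": -1.2,"dz": 0,"turn": -0.07,"fingers": 0.4},{"dx": 4.4,"dy": -1.5,"dz": 0,"turn": -0.07,"fingers": 0.4},{"dx": 4.2,"dy": -1.7,"dz": 0,"turn": -0.07,"fingers": 0.4},{"dx": 2,"dy": -0.8,"dz": 0,"turn": 0,"fingers": 0.4},{"dx": 0,"dy": 0,"dz": 0,"turn": 0,"fingers": 0.4}])

```text
clock: 61.63
position: [0.632, 0.1528, 0.0898]
ee_rot: [-0.14, 0.972, -0.171, -0.075]
contact_force: [-0.2, -0.1, -0.2]
width: 0.0256
```

```bash
python3 -c "
from h import *
kn()"
```

```text
tcp [0.632  0.1528 0.0898] yaw -19.9 tilt 18.3 w 0.0256 brd r113.5 th-0.9 [-0.2 -0.1 -0.2] t 61.6333
zaxis -0.098 0.297
rel pivot r52.7 ang69.4
[(0.68, [240.1, 243.5])]
70 [234.9 238. ] 90 [241.4 239.6] 110 [248.3 239.5] 130 [254.9 237.5] 150 [260.2 234. ] dk [234.3 239.9] [232 235   6  10  21]
```

The knob reads about 70°, which is closed. I release, retreat and check.

Request:
play_rows(series=[{"dx": 0,"dy": 0,"dz": 1,"turn": 0,"fingers": 0.1},{"dx": 0,"dy": 0,"dz": 1,"turn": 0,"fingers": -0.2},{"dx": 0,"dy": 0,"dz": 8,"turn": 0,"fingers": -0.2},{"dx": 0,"dy": 0,"dz": 20,"turn": 0,"fingers": -0.2},{"dx": 0,"dy": 0,"dz": 30,"turn": 0,"fingers": -0.2},{"dx": -20,"dy": -10,"dz": 25,"turn": 0,"fingers": -0.2},{"dx": -35,"dy": -15,"dz": 0,"turn": 0,"fingers": -0.2},{"dx": -35,"dy": -15,"dz": 0,"turn": 0,"fingers": -0.2},{"dx": -35,"dy": -15,"dz": 0,"turn": 0,"fingers": -0.2},{"dx": -35,"dy": -10,"dz": 0,"turn": 0,"fingers": -0.2},{"dx": -35,"dy": 0,"dz": 0,"turn": 0,"fingers": -0.2},{"dx": -30,"dy": 0,"dz": 0,"turn": 0,"fingers": -0.2},{"dx": 0,"dy": 0,"dz": 0,"turn": 0,"fingers": -0.2}])

```text
clock: 62.82
position: [0.408, 0.0844, 0.1844]
ee_rot: [-0.138, 0.975, -0.165, -0.062]
contact_force: [-0.9, 0.4, 0.0]
width: 0.0513
```

```bash
python3 -c "
from h import *
kn();T=get_image('top');S=get_image('side');dark(S,.037);print('-');dark(T,.037)
r=rackfit([T,S],[.536,-.220,-.568]);print(r[:2],np.round(pockets(r[0]),4))
for n in ['candle','cup','vase','remote','matchbox','notebook']:
  for m in masks_of(T,n)[:1]: print(n,round(m['p'],2),np.round(m['xy']))
a=cv2.resize(T['pixels'][90:290,140:420,::-1],(560,400),interpolation=cv2.INTER_CUBIC);b=cv2.resize(S['pixels'][210:290,200:260,::-1],(240,320),interpolation=cv2.INTER_CUBIC)
cv2.imwrite('pics/f.png',np.hstack([a,cv2.copyMakeBorder(b,0,80,0,0,0)]))"
```

```text
tcp [0.408  0.0844 0.1844] yaw -19.2 tilt 17.4 w 0.0513 brd r159.3 th241.8 [-0.9  0.4  0. ] t 62.8167
zaxis -0.075 0.29
rel pivot r206.4 ang-174.7
[(0.5, [272.4, 278.7])]
70 [234.9 238. ] 90 [241.4 239.6] 110 [248.3 239.5] 130 [254.9 237.5] 150 [260.2 234. ] dk [235.6 239.9] [233 236   6   9  40]
  blob [269.2 150.9] 114 box [264 145  12  12] [ 0.6132 -0.2694] r470 th-59.9
  blob [283.4 158.7] 121 box [278 153  12  12] [ 0.5614 -0.2368] r430 th294.1
-
  blob [378.8 168.5] 128 box [373 163  13  12] [ 0.6121 -0.2651] r465 th-60.0
  blob [367.7 187.3] 201 box [360 180  16  16] [ 0.562  -0.2334] r427 th294.2
  blob [355.5 202.7] 82 box [350 199  12   8] [ 0.5219 -0.1999] r392 th288.8
(array([ 0.53585755, -0.21936646, -0.56847646]), np.float64(4912.376470588236)) [[ 0.46   -0.1709]
 [ 0.5106 -0.2032]
 [ 0.5611 -0.2355]
 [ 0.6117 -0.2678]]
candle 0.96 [284. 116.]
cup 0.86 [324. 114.]
vase 0.66 [233. 119.]
remote 0.62 [107. 288.]
matchbox 0.79 [282. 250.]
notebook 0.93 [441. 286.]
```

View pics/f.png

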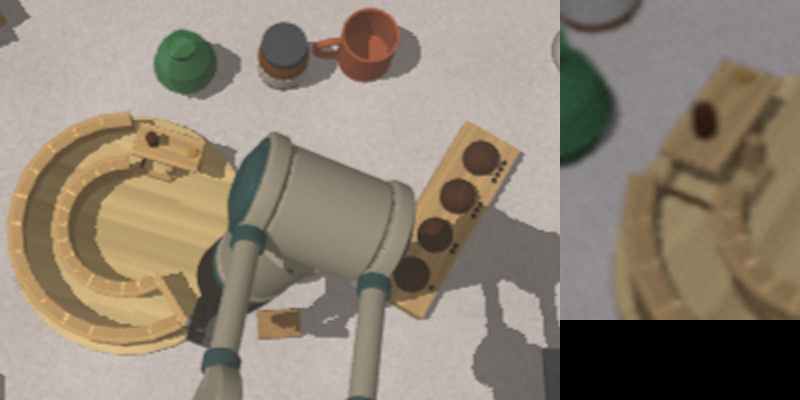

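```bash
python3 -c "
from h import *
T=get_image('top');S=get_image('side')
p=tri(T,(216,159),S,(235.7,240));q=tri(T,(236,166.8),S,(200+743/4-140,210+76/4));print(p,q);v=p[0]-np.array([.6135,.1034,0]);print(np.degrees(np.arctan2(v[1],v[0])))
print(sign_off())"
```

```text
(array([0.62900601, 0.15462607, 0.08093125]), np.float64(0.00023638977402807963)) (array([0.61207687, 0.10491381, 0.07064994]), np.float64(0.0021858830130406406))
73.1590648041782
the job is handed in; nothing more can be done
None
```

I opened the cover, pushed the four balls one by one to the exit gap, seated them in pockets 1 to 4 in order, swung the cover shut and handed the job in. It took about 63 s of robot time.

- **Balls and rack:** In the side view after the fourth ball went in, all four balls measured within about 2 mm of their pocket seats. The last top picture shows the same, with the rack flat and where it started.
- **Cover:** The knob measured about 73° from the pivot, where fully shut is about 70.7–71.4°. That is roughly 0.04 rad open, inside the 0.2 rad limit.
- **Bystanders:** The candle, mug, vase and notebook are where they were. The remote and matchbox were partly hidden by the arm or its shadow in the last picture. I never moved near the remote, and only passed over the matchbox at height.

Things that went wrong or disagreed:

- **First knob grasp:** It missed, and the fingers closed on nothing. The arm had drifted up and tilted for no reason I found. The second try worked.
- **Tool tilt:** The tilt kept growing to about 18° by the end, and the moves cannot correct it. It made the fingers rub a channel lip with about 4 N once. I corrected that during the push.
- **Last rack fit:** The final automatic fit failed because the arm covered part of the rack in the top view. I relied on the side-view fit taken after the fourth ball instead.

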